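Pin the well plate of a vacuum manifold into register

ROBOT

A 6-joint arm with a two-finger parallel gripper is mounted at the origin on the work surface. World frame = base frame: x ahead of the robot, y to its left, z up, the work surface at z = 0. Lengths are in m, angles in rad, forces in N, time in s.
With the tool pointing down it reaches from about 0.325 to 0.9 m from the base axis. Payload 6.1 kg.
Tool frame: the origin (TCP) lies on the centre line of the jaws, within the pads' length; the fingertips stand 19 mm ahead of it and the grasp point (between the pads) is the TCP; y points along the fingers, z is the direction in which the jaws open and shut, and the axes are right-handed (so a half turn about y gives the same grasp; the last joint's range is limited). The gripper opens to 87 mm and grips with 3 to 60 N. Pads are 19 mm wide; open, the fingers measure 117 mm over their backs; the gripper's body (75 mm by 190 mm) begins 51 mm behind the grasp point.
Start: joints at [-1.364, 0.22, 1.526, -0, 1.395, -0.126], TCP at [0.204, -0.591, 0.242] pointing down, gripper open.
Joint ranges: [-2.98, 2.98], [-0.91, 2.08], [0.09, 2.57], [-1.24, 4.39], [0.2, 2.65], [-2.68, 2.68]. Speed limits (rad/s): [2.57, 2.57, 3.01, 3.14, 3.14, 3.14].

INTERFACE

Orientations are given as a unit quaternion [w, x, y, z].
In Python, from workcell import robot gives the robot as it stands.
- The arm moves only by the tool drive_tool, never from a script. Its argument "rows" is text: rows parted by semicolons, each of 6 numbers parted by spaces: the shift along the tool's x, y, z in mm, then the turn, a rotation vector about the tool's x, y, z in rad. A call has 1 to 12 rows; each row is the pose to reach, as a shift and turn from the pose commanded when the call began, along the tool's axes at that moment; what a row does not reach only later rows make up. A row lasts 1/12 s, in which the tool goes at most 41.7 mm and 7.16 degrees, less where a joint would pass 70% of its speed; a pose out of reach is approached as far as the arm can. A call with a gripper value outside its range is refused whole. "hand" is the opening, from 0 (shut) to 1 (fully open), set as the call begins (left out, the last holds). The fingers move at their own pace and stop on an object; the grip force is fixed at half the most. Time passes only in rows, so rows that repeat a pose let the fingers close. It gives the time, the measured TCP pose, the force and the opening at its end, in the units of the state.
- robot.read_state(): the state, without advancing time (a new reading comes with each control period).
- robot.get_image(name): name is "scene" or "top" or "wrist"; returns a dict with "img" (420x560x3 uint8, red, green, blue), "K" (3x3 intrinsics, pixels), "position" and "attitude" of the camera in the world. Camera axes: x right, y down, z forward; pixel columns grow to the right and rows downward; lengths in m; the calibration is good to about 2 mm. A picture is of the moment at which its call begins. There is no depth.
- robot.finish_job(): hands the job in, once; it reports no verdict.
The state is a dict: "t": time; "qpos": joint angles; "joint_vel": joint speeds; "joint_torque": joint torques, N m; "ee_pos": TCP position; "ee_rot": TCP orientation; "ft_force": force on the tool from outside, world axes, zero at the start; "moment": the same for the moment, N m; "finger_gap": finger opening in m.
Only numpy, scipy, OpenCV 4.12 (cv2) and the standard library are available. Lean on these libraries where they do the work, as an engineer would, in place of code of your own. Each camera call takes 0.05 s, during which the arm holds its last target.

TASK

The loose white well plate of the 96-well vacuum manifold is a little out of register with the hole of the locked bush hidden under its brass-ringed corner hole. Take the orange-handled tapered pin from the blue stand and ease it gently, tip first, into that corner hole, feel about for the bush's hole below, and work the pin down through both so that it draws the plate into line, until its collar sits flat on the plate. Then leave the pin there and swing the black-knobbed clamp fully across the plate. Keep the fingers off the well plate, never force the pin, and leave the grey-handled dowel and everything else on the bench where they are.

Things in the scene. Friction and masses are not known exactly. Their poses are not given: they have to be found in the camera images.
- pin_handle (a point): Orange round handle of the tapered pin, 24 mm in diameter and 50 mm long; this point is its centre. The pin stands upright, tip down, in one of the stand's two sockets, z axis up along the pin. Below this point: collar (26 mm in diameter) from 25 to 30 mm, straight shank 14 mm in diameter from 30 to 52 mm, then a taper to 8 mm in diameter at 81 mm and a blunt tip at 82 mm. About 0.1 kg.
- pin_seat (a point): Centre of the underside of the pin's collar, 30 mm below the centre of the handle; z axis up along the pin. It comes to rest on the top face of the well plate. Plate and bush are marked if the pin bears on them with more than about 30 N.
- dowel_handle (a point): Centre of the grey handle of a plain straight dowel of the same size, standing in the other socket of the stand; not needed.
- stand: Fixed blue block, 66 x 150 x 60 mm, with two upright sockets 20 mm in diameter and 56 mm deep, 76 mm apart along its y axis; the origin is the centre of its underside. The pins' collars rest on its top.
- manifold: Fixed vacuum manifold; the origin is the centre of its underside on the bench, z up. Dark grey base of 130 (x) x 200 (y) x 44 mm; on it an 8 mm support grid with its gasket and the white well plate, 120 x 190 x 14 mm, its top face 66 mm above the bench. The clamp stands on an ear at the -y end.
- plate_hole (a point): Centre of the mouth of the brass-ringed hole in the well plate, on its top face: 15 mm in diameter, through the 14 mm plate. Close below it (top face 52 mm above the bench) a locked eccentric register bush has a 15 mm hole too, 8 mm deep, over a clear 27 mm bore. The bush's hole is not measured: its centre lies 4 to 7 mm to the side of this one, in any direction.
- corner_screw (a point): Axis of the loose corner screw (black thumb head, 18 mm above the plate), at the height of the plate's top face. It passes through a slot in the plate's corner, so the plate can slide some mm along its long side and swing about the screw. About 4 N at the plate's hole moves it any way, against its drag, and it stays where it is left. The bush does not move.
- clamp (a joint): Angle of the clamp about its upright post, anticlockwise from above: 0 = open, the arm lying along the manifold's +x beside the plate; 1.57 = fully closed against its stop, the arm pointing along +y across the plate's end. About 2.5 N at the knob moves it, and it stays where it is left.
- clamp_knob (a point): Centre of the part of the clamp's upright black knob to be gripped, 97 mm above the bench: 18 mm in diameter, from 15 mm below to 20 mm above this point, 48 mm from the axis of the post. Under it, from 20 to 30 mm below this point, is the steel clamp arm.
- clamp_pivot (a point): Point on the axis of the clamp's post, at the height of clamp_knob; z axis up.
- tube_rack: Bystander: green 96-hole tube rack, 85 x 125 x 26 mm, loose; origin under its centre.
- tip_box: Bystander: orange pipette-tip box, 85 x 122 x 56 mm, loose; origin under its centre.
- reagent_bottle: Bystander: amber bottle, 70 mm in diameter, 140 mm tall; origin under its centre.
- petri_dish: Bystander: clear dish, 90 mm in diameter, 16 mm high; origin under its centre.
- spare_screw: Bystander: spare black thumb screw, 21 mm in diameter, standing on its head with the thread up, 38 mm tall; origin under its centre.
- forceps: Bystander: steel forceps lying flat, 110 x 9 x 5 mm; origin under its centre.
- filter_disc: Bystander: white filter holder disc, 89 mm in diameter, 6 mm high; origin under its centre.
Things that resemble listed ones, but are neither listed nor needed, are in the scene too. Of the things that look like the part that bears pin_handle, the smaller one is meant.

How it is judged:
By the outcome, as a careful person would: the job done as asked, in the order asked, and still so for the second after the job is handed in, with the robot touching nothing.
It also fails if it takes over 72 s, if anything falls off the work surface, if the arm or the gripper's body presses on something with over 40 N, if the wrist force passes 120 N, or if a joint passes its speed limit or range.

## Working session

There is one attempt and no reset: what is moved stays moved. The work goes in short steps, Python scripts to look and compute and a tool call to move; the robot and the scene stay as the last step left them, time stands still between calls to the robot, and variables do not carry over. Pictures are saved under pics/ and viewed, and the job is handed in when it is done.

Besides the shell and the picture viewer there is one more tool, called after "Emit:" by a JSON object that holds its "op" and its "data", one argument or row to a line. drive_tool: Moves the arm, as the interface text tells. Its arguments: {"type":"object","properties":{"rows":{"type":"string"},"hand":{"type":"number"}},"required":["rows"]}

```bash
ls; mkdir -p pics; cat > h.py <<'E'
from workcell import robot
import numpy as np, cv2
from scipy.spatial.transform import Rotation as R
def shot(n,f):
    d=robot.get_image(n); cv2.imwrite(f'pics/{f}.png',d['img'][:,:,::-1]); np.savez(f'pics/{f}.npz',**{k:np.array(v) for k,v in d.items()}); return d
def crop(f,x0,y0,x1,y1,s,o):
    i=cv2.imread(f'pics/{f}.png')[y0:y1,x0:x1]; cv2.imwrite(f'pics/{o}.png',cv2.resize(i,None,fx=s,fy=s,interpolation=cv2.INTER_CUBIC))
def rot(a):
    a=np.array(a,float)
    return a if a.shape==(3,3) else R.from_quat([a[1],a[2],a[3],a[0]]).as_matrix()
def ray(f,u,v):
    d=np.load(f'pics/{f}.npz'); r=rot(d['attitude'])@np.linalg.inv(d['K'])@[u,v,1]; return d['position'],r
def at(f,u,v,z):
    p,r=ray(f,u,v); return p+r*(z-p[2])/r[2]
def proj(f,P):
    d=np.load(f'pics/{f}.npz'); c=d['K']@(rot(d['attitude']).T@(np.array(P)-d['position'])); return c[:2]/c[2]
def tri(obs):
    A=0;b=0
    for f,u,v in obs:
        p,r=ray(f,u,v); r=r/np.linalg.norm(r); M=np.eye(3)-np.outer(r,r); A=A+M; b=b+M@p
    return np.linalg.solve(A,b)
def st():
    s=robot.read_state(); print({k:np.round(s[k],4).tolist() for k in ('t','qpos','ee_pos','ee_rot','ft_force','moment','finger_gap')}); return s
E
python3 - <<'E'
from h import *
for n in('scene','top','wrist'):
    d=shot(n,n+'0'); print(n,d['position'],d['attitude'],d['K'])
s=st(); print(rot(s['ee_rot']))
E
```

```text
pics
scene [1.30246282 0.16462372 0.86647231] [-0.23612098  0.60133179  0.70775534 -0.28588344] [[401.97804274   0.         278.66760912]
 [  0.         401.97804274 211.24744627]
 [  0.           0.           1.        ]]
top [0.23058424 0.01492061 1.67468393] [-0.08043688  0.73579175 -0.66838762  0.07347381] [[494.54555397   0.         278.4054922 ]
 [  0.         494.54555397 215.32836228]
 [  0.           0.           1.        ]]
wrist [ 0.2725517  -0.5661962   0.38416139] [ 0.10966247  0.80692177 -0.57489732 -0.07965223] [[310.27589365   0.         283.91155498]
 [  0.         310.27589365 206.23506907]
 [  0.           0.           1.        ]]
{'t': 0.15, 'qpos': [-1.3641, 0.2211, 1.5274, 0.0, 1.3947, -0.1261], 'ee_pos': [0.2041, -0.5903, 0.2407], 'ee_rot': [0.1171, -0.1171, 0.6979, -0.6968], 'ft_force': [0.2031, -0.2179, -0.1497], 'moment': [0.0159, -0.0246, 0.0085], 'finger_gap': 0.0872}
[[-9.45133662e-01 -3.10783816e-04  3.26683738e-01]
 [-3.26683821e-01  1.52684655e-03 -9.45132451e-01]
 [-2.05064069e-04 -9.99998786e-01 -1.54460212e-03]]
```

View pics/scene0.png

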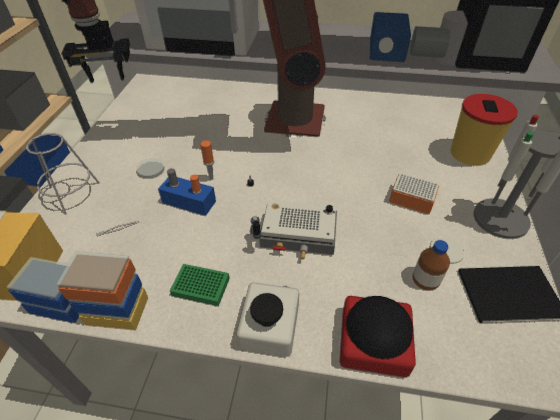

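View pics/top0.png

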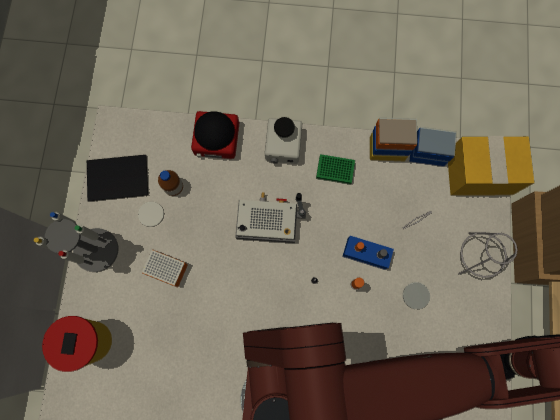

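View pics/wrist0.png

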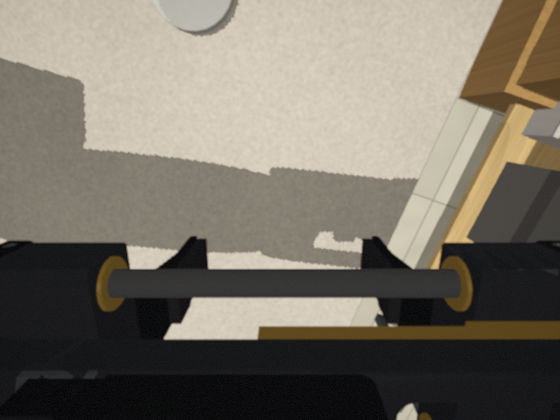

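```bash
python3 - <<'E'
from h import *
crop('scene0',145,130,345,270,4,'sA'); crop('top0',225,180,405,300,4.4,'tA')
E
```

```text
(no output)
```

View pics/sA.png

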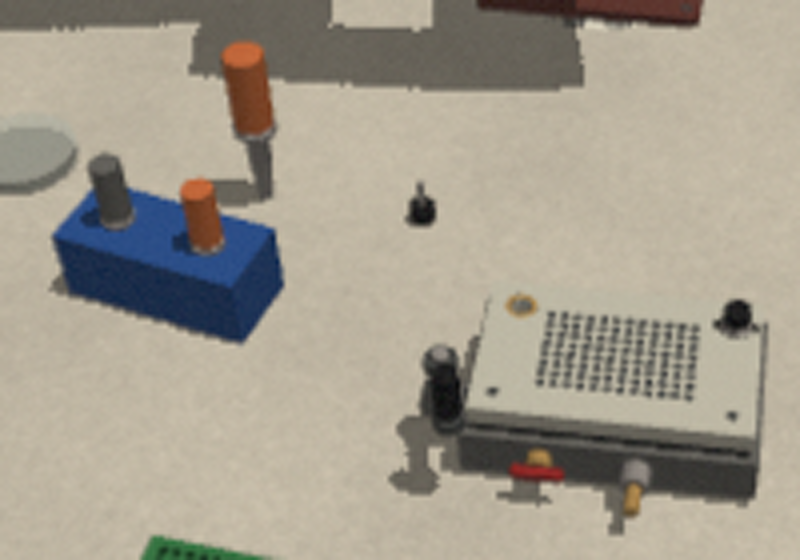

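View pics/tA.png

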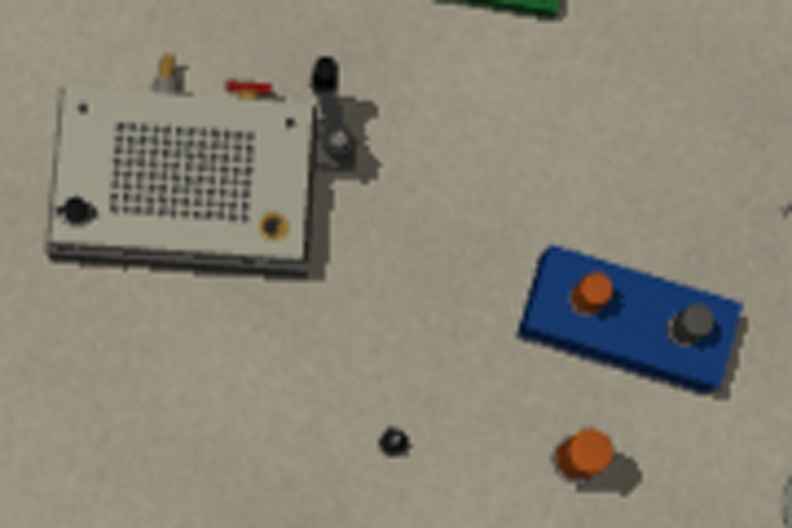

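```bash
python3 - <<'E'
from h import *
T=lambda u,v:('top0',u/4.4+225-.5+.5/4.4,v/4.4+180-.5+.5/4.4)
S=lambda u,v:('scene0',u/4+145-.4,v/4+130-.4)
for n,t,s,z in [('hole',(273,226),(521,305),.066),('pintop',(597,287),(198,186),.115),('doweltop',(699,320),(105,162),.115),('knobtop',(325,68),(440,356),.117),('post',(340,138),None,.09),('screw',(77,210),(737,308),.084),('bigtop',(591,450),(243,52),.15)]:
    print(n,at(*T(*t),z).round(4), at(*S(*s),z).round(4) if s else '', tri([T(*t),S(*s)]).round(4) if s else '')
# manifold corners (plate top)
for t in [(64,90),(314,103),(304,259),(52,246)]: print(at(*T(*t),.066).round(4))
for t in [(551,246),(742,304),(714,393),(520,336)]: print(at(*T(*t),.06).round(4))
E
```

```text
hole [0.5358 0.0159 0.066 ] [0.5351 0.0175 0.066 ] [0.5355 0.0167 0.0664]
pintop [ 0.5042 -0.222   0.115 ] [ 0.5021 -0.2187  0.115 ] [ 0.5034 -0.2201  0.1161]
doweltop [ 0.4872 -0.2968  0.115 ] [ 0.4875 -0.2928  0.115 ] [ 0.4867 -0.2952  0.1141]
knobtop [ 0.6482 -0.0115  0.117 ] [ 0.6364 -0.016   0.117 ] [ 0.6456 -0.0124  0.1275]
post [ 0.6026 -0.0278  0.09  ]  
screw [0.5304 0.1623 0.084 ] [0.5323 0.1658 0.084 ] [0.5307 0.1641 0.0821]
bigtop [ 0.3829 -0.2194  0.15  ] [ 0.3914 -0.2138  0.15  ] [ 0.3831 -0.2189  0.1435]
[0.6255 0.1842 0.066 ]
[ 0.6336 -0.0064  0.066 ]
[ 0.5129 -0.0096  0.066 ]
[0.5047 0.1795 0.066 ]
[ 0.5417 -0.194   0.06  ]
[ 0.5114 -0.3393  0.06  ]
[ 0.4427 -0.3216  0.06  ]
[ 0.4714 -0.1754  0.06  ]
```

```bash
cat >> h.py <<'E'
def plan(pos,a_deg):
    """shift (mm) and turn in the present tool frame to get TCP to pos, tool down, tool x=(-cos a,-sin a)"""
    s=st(); M=rot(s['ee_rot']); a=np.radians(a_deg); x=np.array([-np.cos(a),-np.sin(a),0]); y=np.array([0,0,-1.]); G=np.column_stack([x,y,np.cross(x,y)])
    print('shift',(M.T@(np.array(pos)-s['ee_pos'])*1000).round(1),'turn',R.from_matrix(M.T@G).as_rotvec().round(4))
E
python3 - <<'E'
from h import *
s=st();M=rot(s['ee_rot']);d=np.load('pics/wrist0.npz');print((M.T@(d['position']-s['ee_pos'])).round(4),(M.T@rot(d['attitude'])).round(3))
plan([.455,.017,.14],0)
E
```

```text
{'t': 0.15, 'qpos': [-1.3641, 0.2211, 1.5274, 0.0, 1.3947, -0.1261], 'ee_pos': [0.2041, -0.5903, 0.2407], 'ee_rot': [0.1171, -0.1171, 0.6979, -0.6968], 'ft_force': [0.2031, -0.2179, -0.1497], 'moment': [0.0159, -0.0246, 0.0085], 'finger_gap': 0.0872}
[-0.0726 -0.1435 -0.0006] [[ 0.     0.963  0.269]
 [ 0.001 -0.269  0.963]
 [ 1.    -0.    -0.001]]
{'t': 0.15, 'qpos': [-1.3641, 0.2211, 1.5274, 0.0, 1.3947, -0.1261], 'ee_pos': [0.2041, -0.5903, 0.2407], 'ee_rot': [0.1171, -0.1171, 0.6979, -0.6968], 'ft_force': [0.2031, -0.2179, -0.1497], 'moment': [0.0159, -0.0246, 0.0085], 'finger_gap': 0.0872}
shift [-435.5  101.5 -491.8] turn [1.600e-03 3.328e-01 1.000e-04]
```

Emit:
{"op": "drive_tool", "data": {
  "rows": "-436 0 -492 0 0.333 0;-436 0 -492 0 0.333 0;-436 0 -492 0 0.333 0;-436 0 -492 0 0.333 0;-436 0 -492 0 0.333 0;-436 0 -492 0 0.333 0;-436 0 -492 0 0.333 0;-436 0 -492 0 0.333 0;-436 0 -492 0 0.333 0;-436 0 -492 0 0.333 0;-436 0 -492 0 0.333 0;-436 0 -492 0 0.333 0",
  "hand": 0.6
}}

```text
t: 1.15
ee_pos: [0.3955, -0.1267, 0.2416]
ee_rot: [0.0, -0.0, -0.707, 0.707]
ft_force: [1.6, -0.3, -0.0]
finger_gap: 0.0525
```

```bash
python3 - <<'E'
from h import *
plan([.463,.017,.12],0)
E
```

```text
{'t': 1.15, 'qpos': [-0.5005, -0.3087, 2.0376, 0.0, 1.412, 1.071], 'ee_pos': [0.3955, -0.1267, 0.2416], 'ee_rot': [0.0, -0.0005, -0.707, 0.7072], 'ft_force': [1.5629, -0.2619, -0.0242], 'moment': [-0.0226, 0.0022, 0.0041], 'finger_gap': 0.0525}
shift [ -67.3  121.6 -143.8] turn [-0.0003 -0.0007 -0.0006]
```

Emit:
{"op": "drive_tool", "data": {
  "rows": "-40 40 -90 0 0 0;-60 80 -135 0 0 0;-67 120 -144 0 0 0;-67 120 -144 0 0 0;-67 120 -144 0 0 0;-67 120 -144 0 0 0;-67 120 -144 0 0 0;-67 120 -144 0 0 0"
}}

```text
t: 1.82
ee_pos: [0.4625, 0.015, 0.122]
ee_rot: [-0.0, 0.0, -0.707, 0.707]
ft_force: [0.2, 0.6, -1.1]
finger_gap: 0.0521
```

```bash
python3 - <<'E'
from h import *
st(); shot('wrist','w1'); h=[.5355,.0167,.066]; p=proj('w1',h); print(p)
u,v=p.astype(int); crop('w1',max(u-50,0),max(v-40,0),u+50,v+40,8,'w1c')
E
```

```text
{'t': 1.8167, 'qpos': [-0.138, -0.0477, 2.0498, -0.0005, 1.1394, 1.4325], 'ee_pos': [0.4625, 0.015, 0.122], 'ee_rot': [-0.0002, 0.0002, -0.7069, 0.7073], 'ft_force': [0.2152, 0.6105, -1.0569], 'moment': [-0.0015, 0.0057, 0.0027], 'finger_gap': 0.0521}
[281.76194818 118.67702087]
```

View pics/w1.png

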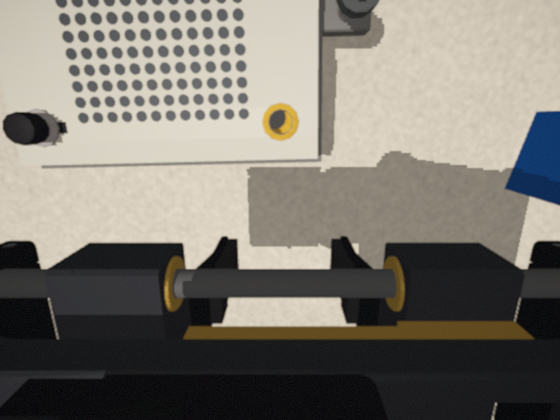

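View pics/w1c.png

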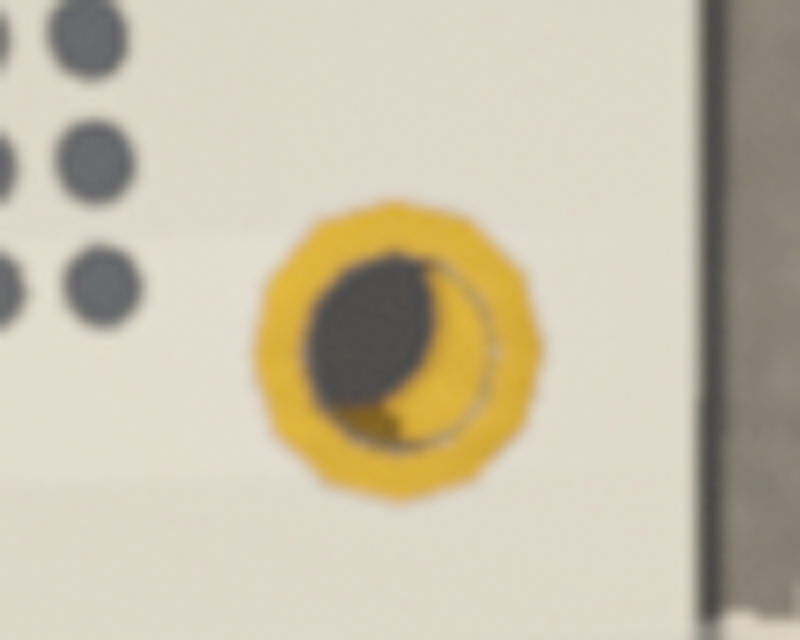

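```bash
python3 - <<'E'
from h import *
crop('w1',281-20,118-18,281+20,118+18,20,'w1d')
f=lambda x,y:(231+x/8-.5+1/16,78+y/8-.5+1/16)
h=at('w1',*f(400,352),.066); print('hole',h)
from scipy.optimize import least_squares
P=np.array([at('w1',*f(*q),.052)[:2] for q in [(430,275),(436,300),(430,335),(412,368),(380,400)]])
r=least_squares(lambda c:np.hypot(*(P-c).T)-.0075,[.54,.02]); print(r.x,r.fun*1e3, (r.x-h[:2])*1e3)
# ring/hole check
Q=np.array([at('w1',*f(*q),.066)[:2] for q in [(303,352),(497,352),(400,252),(400,452)]]);print(Q)
E
```

```text
hole [0.53377641 0.01744754 0.066     ]
[0.53703158 0.02218693] [ 0.11126404  0.12378431 -0.14253035 -0.24699524  0.26907556] [3.25517292 4.73939832]
[[0.53377597 0.02497274]
 [0.53377685 0.00992221]
 [0.54118348 0.01742648]
 [0.5262129  0.01746904]]
```

View pics/w1d.png

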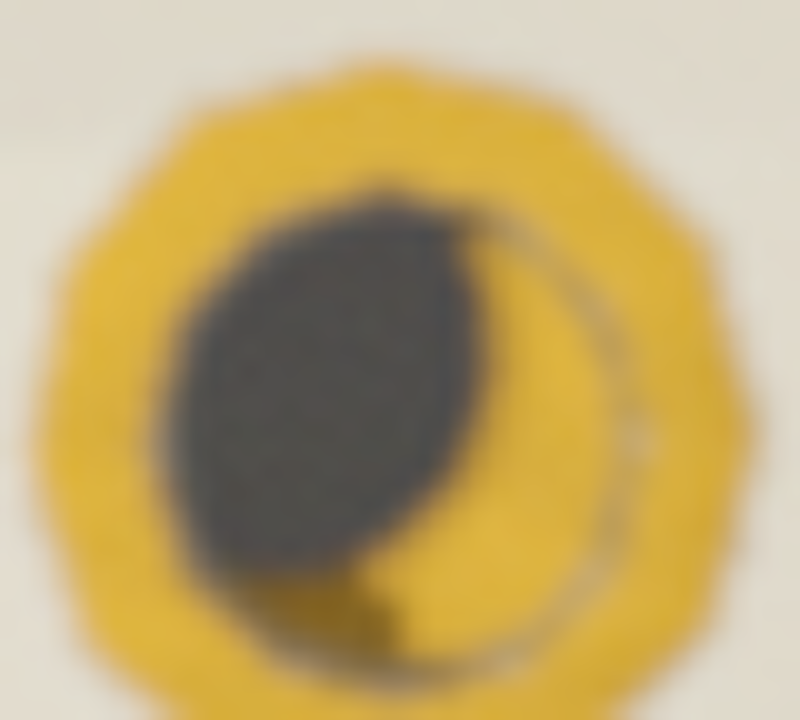

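Emit:
{"op": "drive_tool", "data": {
  "rows": "0 -40 0 0 0 0;-20 -80 20 0 0 0;-40 -80 60 0 0 0;-40 -80 100 0 0 0;-40 -80 140 0 0 0;-40 -80 180 0 0 0;-40 -80 215 0 0 0;-40 -80 235 0 0 0;-40 -80 235 0 0 0;-40 -80 235 0 0 0;-40 -80 235 0 0 0"
}}

```text
t: 2.78
ee_pos: [0.5021, -0.2202, 0.2027]
ee_rot: [0.0, -0.001, -0.707, 0.707]
ft_force: [-0.7, -0.4, -0.9]
finger_gap: 0.0524
```

```bash
python3 - <<'E'
from h import *
st(); shot('wrist','w2'); print(proj('w2',[.5034,-.2201,.115]))
u,v=proj('w2',[.5034,-.2201,.115]).astype(int); print(u,v); crop('w2',u-100,v-140,u+60,v+35,4,'w2c')
E
```

```text
{'t': 2.7833, 'qpos': [-0.5573, 0.0675, 1.7709, 0.0004, 1.3016, 1.0152], 'ee_pos': [0.5021, -0.2202, 0.2027], 'ee_rot': [0.0001, -0.0012, -0.707, 0.7073], 'ft_force': [-0.6509, -0.4346, -0.9134], 'moment': [0.0096, 0.0328, 0.0194], 'finger_gap': 0.0524}
[284.34175696 214.54393627]
284 214
```

View pics/w2.png

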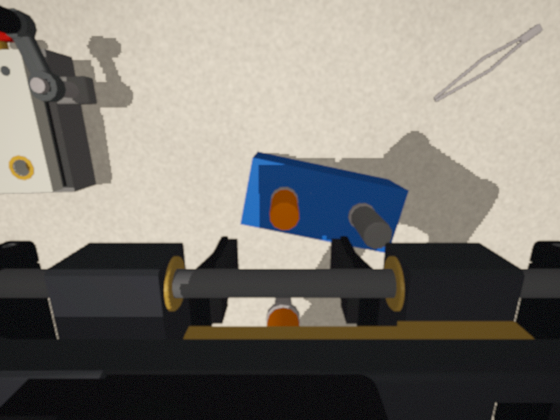

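View pics/w2c.png

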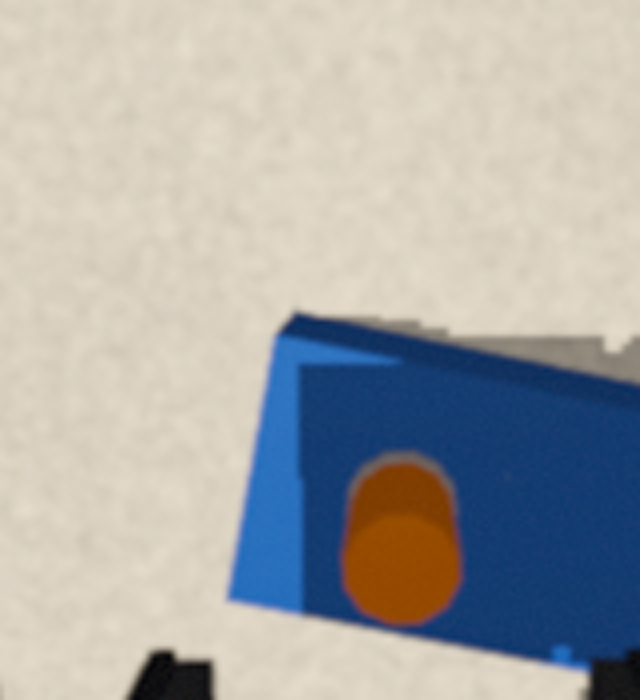

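Emit:
{"op": "drive_tool", "data": {
  "rows": "0 30 0 0 0 0;0 60 0 0 0 0;0 80 0 0 0 0;0 95 0 0 0 0;0 104 0 0 0 0;0 106 0 0 0 0;0 106 0 0 0 0;0 106 0 0 0 0"
}}

```text
t: 3.5
ee_pos: [0.5032, -0.2197, 0.0968]
ee_rot: [-0.001, -0.0, -0.707, 0.707]
ft_force: [-0.1, -0.4, 0.1]
finger_gap: 0.0521
```

Emit:
{"op": "drive_tool", "data": {
  "rows": "0 0 0 0 0 0;0 0 0 0 0 0;0 0 0 0 0 0;0 0 0 0 0 0;0 0 0 0 0 0;0 0 0 0 0 0",
  "hand": 0.1
}}

```text
t: 4.0
ee_pos: [0.5024, -0.2198, 0.0957]
ee_rot: [-0.0, -0.0, -0.707, 0.707]
ft_force: [0.3, -0.1, 1.7]
finger_gap: 0.0235
```

```bash
python3 - <<'E'
from h import *
st(); shot('scene','s3'); crop('s3',150,110,270,230,5,'s3c')
E
```

```text
{'t': 4.0, 'qpos': [-0.5563, 0.1923, 1.8505, -0.0, 1.0984, 1.0148], 'ee_pos': [0.5024, -0.2198, 0.0957], 'ee_rot': [-0.0, -0.0002, -0.707, 0.7072], 'ft_force': [0.3418, -0.1363, 1.6909], 'moment': [0.0443, 0.039, -0.0218], 'finger_gap': 0.0235}
```

View pics/s3c.png

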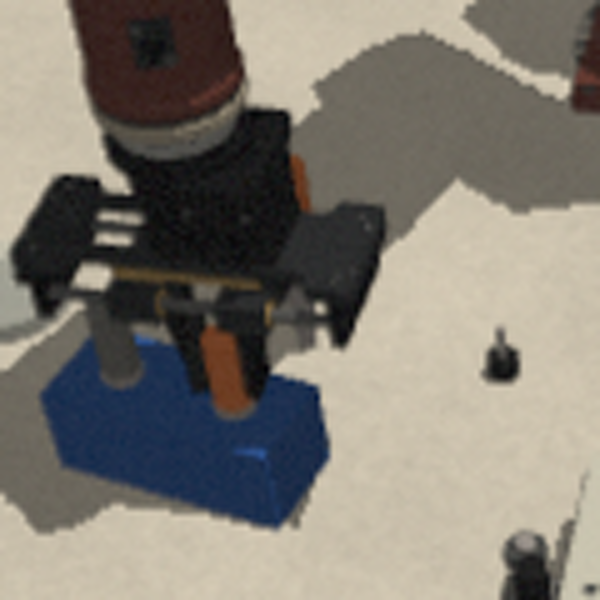

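Emit:
{"op": "drive_tool", "data": {
  "rows": "0 -20 0 0 0 0;0 -45 0 0 0 0;0 -75 0 0 0 0;0 -100 0 0 0 0;0 -105 0 0 0 0;0 -105 0 0 0 0;0 -105 0 0 0 0"
}}

```text
t: 4.63
ee_pos: [0.5019, -0.2194, 0.1995]
ee_rot: [-0.0, -0.0, 0.707, -0.707]
ft_force: [0.9, 0.9, -1.3]
finger_gap: 0.0236
```

```bash
python3 - <<'E'
from h import *
s=st(); shot('wrist','w4'); 
P=np.array(s['ee_pos'])-[0,0,.0877]; u,v=proj('w4',P); print(u,v); u=int(u);v=int(v); crop('w4',u-40,v-70,u+40,v+30,8,'w4c')
E
```

```text
{'t': 4.6333, 'qpos': [-0.5562, 0.0713, 1.7733, 0.0, 1.2981, 1.0148], 'ee_pos': [0.5019, -0.2194, 0.1995], 'ee_rot': [-0.0004, -0.0003, 0.7073, -0.7069], 'ft_force': [0.9119, 0.9182, -1.2529], 'moment': [0.0357, 0.0623, 0.0253], 'finger_gap': 0.0236}
284.4820801091732 215.82952278352914
```

View pics/w4c.png

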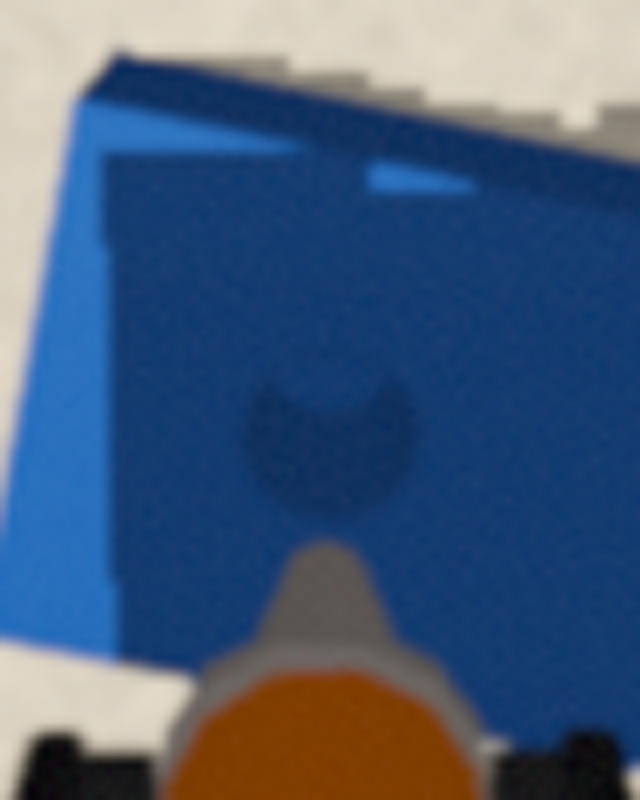

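```bash
python3 - <<'E'
from h import *
e=np.array([.5019,-.2194,.1995])
for dx in (-.002,0,.002,):
  print(dx,proj('w4',e+[.004+dx,0,-.0867]),proj('w4',e+[.0065+dx,0,-.075]), 'collar far edge',proj('w4',e+[.013+dx,0,-.0357]),'handle top far',proj('w4',e+[.012+dx,0,.0193]))
d=np.load('pics/w4.npz');M=rot([-0.0004,-0.0003,0.7073,-0.7069]);print(M.T@(d['position']-e))
E
```

```text
-0.002 [284.46185278 213.72494732] [284.47544191 215.13273633] collar far edge [284.53402154 224.12245786] handle top far [284.67394616 266.9568664 ]
0 [284.46140846 211.2537514 ] [284.47500648 212.53557696] collar far edge [284.5336623  221.00582871] handle top far [284.67400316 262.80225961]
0.002 [284.46096214 208.77142482] [284.47456898 209.92610607] collar far edge [284.533301   217.87131534] handle top far [284.67406061 258.61453481]
[-0.07240145 -0.14357986 -0.00028491]
```

```bash
cat >> h.py <<'E'
SEC=[(.025,.012),(-.025,.012),(-.025,.013),(-.030,.013),(-.030,.007),(-.052,.007),(-.081,.004),(-.082,.0035)]
def overlay(f,hc,tilt,x0,y0,x1,y1,s,o):
    """hc handle centre; tilt rotvec; draws pin section circles"""
    i=cv2.imread(f'pics/{f}.png')[y0:y1,x0:x1]; i=cv2.resize(i,None,fx=s,fy=s,interpolation=cv2.INTER_CUBIC)
    T=R.from_rotvec(tilt).as_matrix(); th=np.linspace(0,2*np.pi,60)
    for z,r in SEC:
        q=np.array([proj(f,np.array(hc)+T@[r*np.cos(t),r*np.sin(t),z]) for t in th]); q=(q+.5-[x0,y0])*s-.5
        cv2.polylines(i,[q.round().astype(np.int32)],True,(0,255,0),1)
    cv2.imwrite(f'pics/{o}.png',i)
E
python3 - <<'E'
from h import *
e=np.array([.5019,-.2194,.1995])
overlay('w4',e+[-.000,0,-.0057],[0,0,0],244,185,324,275,7,'ov1')
overlay('w4',e+[-.002,0,-.0057],[0,0,0],244,185,324,275,7,'ov2')
a=cv2.imread('pics/ov1.png');b=cv2.imread('pics/ov2.png');c=cv2.resize(np.hstack([a,b]),(800,450));cv2.imwrite('pics/ov.png',c)
E
```

```text
(no output)
```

View pics/ov.png

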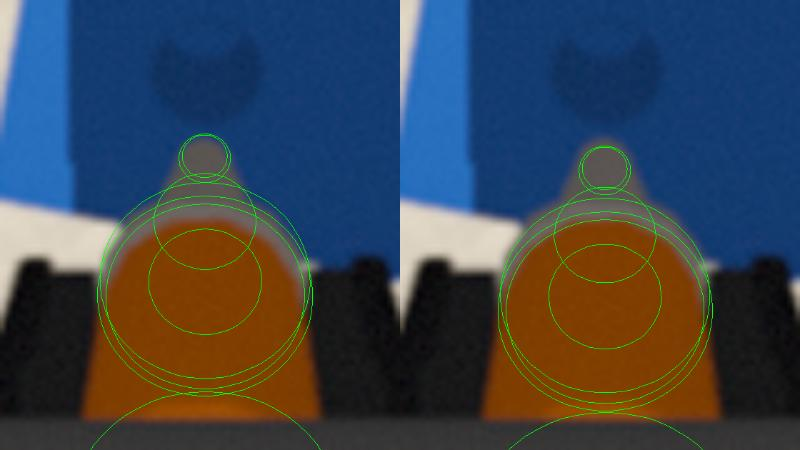

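```bash
python3 - <<'E'
from h import *
e=np.array([.5019,-.2194,.1995])
overlay('w4',e+[-.0035,0,-.0057],[0,-.035,0],244,185,324,275,7,'ov1')
overlay('w4',e+[-.0035,0,-.0020],[0,-.025,0],244,185,324,275,7,'ov2')
a=cv2.imread('pics/ov1.png');b=cv2.imread('pics/ov2.png');c=cv2.resize(np.hstack([a,b]),(800,450));cv2.imwrite('pics/ov.png',c)
E
```

```text
(no output)
```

View pics/ov.png

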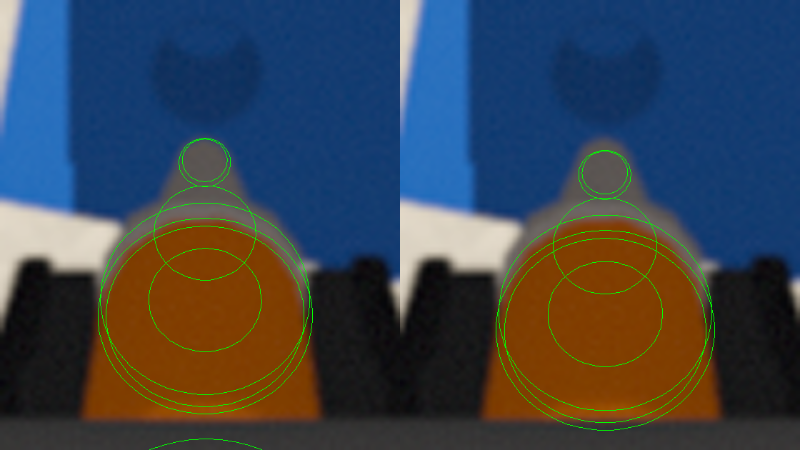

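Emit:
{"op": "drive_tool", "data": {
  "rows": "-5 0 -25 0 0 0;-10 0 -60 0 0 0;-17 0 -100 0 0 0;-24 0 -140 0 0 0;-30 0 -180 0 0 0;-33 5 -215 0 0 0;-34 15 -234 0 0 0;-34 24 -239 0 0 0;-34 24 -239 0 0 0;-34 24 -239 0 0 0;-34 24 -239 0 0 0"
}}

```text
t: 5.6
ee_pos: [0.5361, 0.018, 0.1759]
ee_rot: [0.001, 0.0, -0.707, 0.707]
ft_force: [0.4, -0.1, -2.0]
finger_gap: 0.0233
```

```bash
python3 - <<'E'
from h import *
s=st(); shot('wrist','w5'); shot('scene','s5')
e=np.array(s['ee_pos'])
overlay('w5',e+[-.0028,0,-.0057],[0,-.027,0],234,165,334,265,6,'ov5')
u,v=proj('s5',e-[0,0,.06]).astype(int); crop('s5',u-60,v-50,u+60,v+50,6,'s5c')
E
```

```text
{'t': 5.6, 'qpos': [-0.1131, 0.0673, 1.8238, -0.0006, 1.2518, 1.4592], 'ee_pos': [0.5361, 0.018, 0.1759], 'ee_rot': [0.001, 0.0, -0.707, 0.7072], 'ft_force': [0.431, -0.0509, -1.9765], 'moment': [0.008, -0.0022, 0.0013], 'finger_gap': 0.0233}
```

View pics/ov5.png

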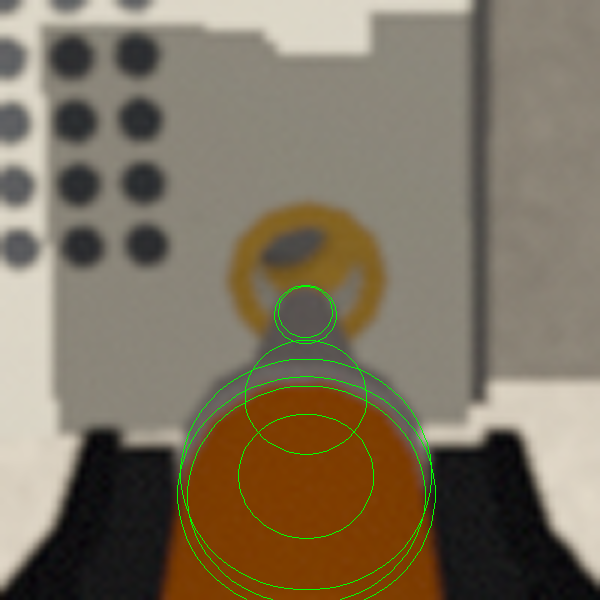

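View pics/s5c.png

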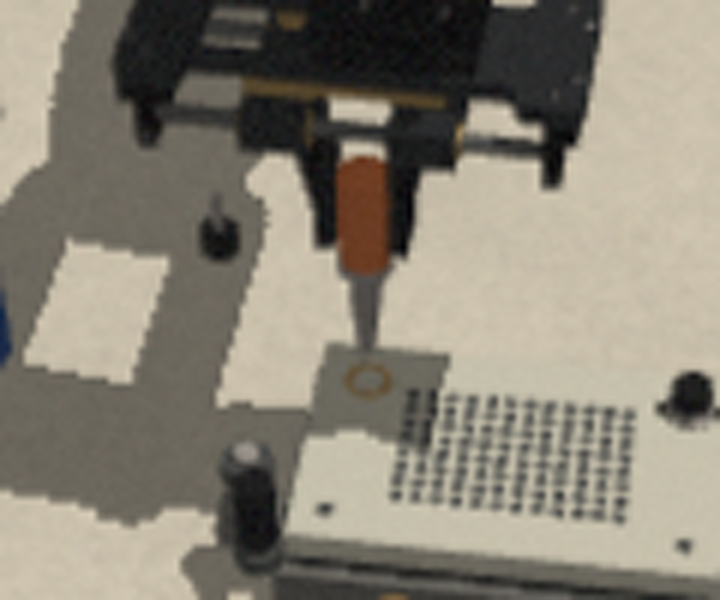

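```bash
python3 - <<'E'
from h import *
g=lambda x,y:(234+x/6-.4,165+y/6-.4)
h=at('w5',*g(306.5,277),.066);t=at('w5',*g(305,312),.1759-.0877);e=np.array([.5361,.018,.1759])
print(h,t,t-e, (t-h)*1e3)
for q in [(228,276),(385,278),(307,203)]: print((at('w5',*g(*q),.066)-h)*1e3)
# scene: tip vs hole
u,v=proj('s5',e-[0,0,.06]).astype(int); k=lambda x,y:(u-60+x/6-.4,v-50+y/6-.4)
hs=at('s5',*k(368,380),.066); ts=at('s5',*k(368,345),.0882); print(hs,ts,(ts-hs)*1e3)
E
```

```text
[0.53357567 0.01777722 0.066     ] [0.53540391 0.0180273  0.0882    ] [-6.96085467e-04  2.72957227e-05 -8.77000000e-02] [ 1.82824204  0.25008039 22.2       ]
[ 0.16837979 11.14259688  0.        ]
[ -0.16843317 -11.14612955   0.        ]
[10.83492274 -0.0821768   0.        ]
[0.53537671 0.01773725 0.066     ] [0.53463233 0.01797549 0.0882    ] [-0.74438348  0.23824474 22.2       ]
```

Emit:
{"op": "drive_tool", "data": {
  "rows": "-0.5 8 -1 0 0 0;-0.5 14 -2 0 0 0;-0.5 18 -2 0 0 0;-0.5 20 -2 0 0 0;-0.5 20 -2 0 0 0;-0.5 20 -2 0 0 0"
}}

```text
t: 6.2
ee_pos: [0.5368, 0.0213, 0.1563]
ee_rot: [-0.0, -0.0, 0.707, -0.707]
ft_force: [0.5, -0.3, 0.0]
finger_gap: 0.0231
```

Emit:
{"op": "drive_tool", "data": {
  "rows": "0 1 0 0 0 0;0 2 0 0 0 0;0 3 0 0 0 0;0 3 0 0 0 0"
}}

```text
t: 6.53
ee_pos: [0.5369, 0.0213, 0.1535]
ee_rot: [0.0, -0.0, -0.707, 0.707]
ft_force: [0.6, 0.4, -0.7]
finger_gap: 0.0233
```

Emit:
{"op": "drive_tool", "data": {
  "rows": "0.3 -1 1.5 0 0 0;0.3 -1 1.5 0 0 0;0.3 -1 1.5 0 0 0;0.3 -1 1.5 0 0 0"
}}

```text
t: 6.87
ee_pos: [0.5366, 0.0197, 0.1546]
ee_rot: [-0.0, 0.0, 0.707, -0.707]
ft_force: [-0.0, -0.7, -1.2]
finger_gap: 0.0232
```

```bash
python3 - <<'E'
from h import *
s=st(); shot('wrist','w6'); shot('scene','s6'); st()
e=np.array(s['ee_pos'])
u,v=proj('s6',e-[0,0,.08]).astype(int); print(u,v)
a=cv2.imread('pics/w6.png')[165:240,244:324]; b=cv2.imread('pics/s6.png')[v-25:v+25,u-27:u+27]
f=lambda i:cv2.resize(i,(400,375),interpolation=cv2.INTER_CUBIC)
cv2.imwrite('pics/c6.png',np.hstack([f(a),f(b)]))
E
```

```text
{'t': 6.8667, 'qpos': [-0.1101, 0.0909, 1.8413, 0.0, 1.2092, 1.461], 'ee_pos': [0.5366, 0.0197, 0.1546], 'ee_rot': [-0.0001, 0.0002, 0.7071, -0.7071], 'ft_force': [-0.0156, -0.713, -1.2116], 'moment': [0.0558, -0.0097, -0.0032], 'finger_gap': 0.0232}
{'t': 6.9667, 'qpos': [-0.1101, 0.091, 1.8414, -0.0, 1.2092, 1.4609], 'ee_pos': [0.5366, 0.0197, 0.1546], 'ee_rot': [0.0001, -0.0001, -0.7071, 0.7071], 'ft_force': [-0.3576, 0.5747, 0.3592], 'moment': [-0.0, 0.0401, 0.0006], 'finger_gap': 0.0233}
275 204
```

View pics/c6.png

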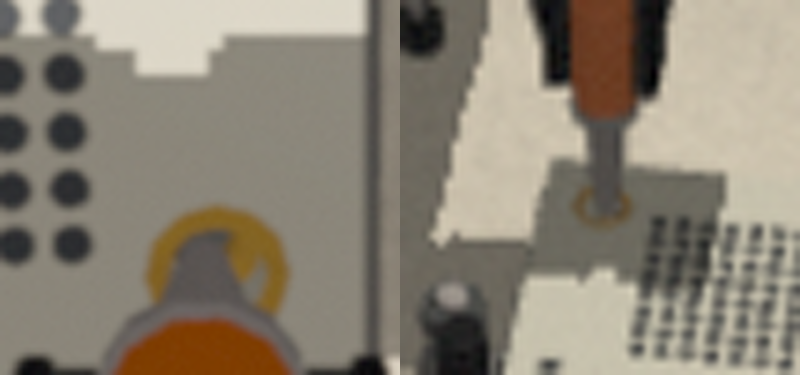

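Emit:
{"op": "drive_tool", "data": {
  "rows": "0 1 0 0 0 0;0 2 0 0 0 0;0 3 0 0 0 0;0 3 0 0 0 0"
}}

```text
t: 7.3
ee_pos: [0.5364, 0.0198, 0.1512]
ee_rot: [-0.0, -0.0, 0.707, -0.707]
ft_force: [-0.1, 1.0, -1.6]
finger_gap: 0.0234
```

Emit:
{"op": "drive_tool", "data": {
  "rows": "0 1 0 0 0 0;0 2 0 0 0 0;0 3 0 0 0 0;0 3 0 0 0 0"
}}

```text
t: 7.63
ee_pos: [0.5364, 0.0198, 0.1482]
ee_rot: [-0.0, -0.0, 0.707, -0.707]
ft_force: [-1.1, 0.2, -0.7]
finger_gap: 0.0233
```

Emit:
{"op": "drive_tool", "data": {
  "rows": "0 1 0 0 0 0;0 2 0 0 0 0;0 3 0 0 0 0;0 3.5 0 0 0 0;0 3.5 0 0 0 0"
}}

```text
t: 8.05
ee_pos: [0.5364, 0.0198, 0.1448]
ee_rot: [0.0, 0.0, -0.707, 0.707]
ft_force: [-0.4, -0.1, -0.2]
finger_gap: 0.023
```

Emit:
{"op": "drive_tool", "data": {
  "rows": "0 0.7 0 0 0 0;0 1.4 0 0 0 0;0 2 0 0 0 0;0 2.5 0 0 0 0;0 2.5 0 0 0 0"
}}

```text
t: 8.47
ee_pos: [0.5365, 0.0197, 0.1424]
ee_rot: [0.0, 0.0, -0.707, 0.707]
ft_force: [-0.4, -1.1, -0.8]
finger_gap: 0.0232
```

Emit:
{"op": "drive_tool", "data": {
  "rows": "0 0.7 0 0 0 0;0 1.4 0 0 0 0;0 2 0 0 0 0;0 2 0 0 0 0"
}}

```text
t: 8.8
ee_pos: [0.5365, 0.0196, 0.1404]
ee_rot: [0.0, 0.0, -0.707, 0.707]
ft_force: [-1.7, -1.0, 0.2]
finger_gap: 0.0234
```

Emit:
{"op": "drive_tool", "data": {
  "rows": "0 0.5 0 0 0 0;0 1 0 0 0 0;0 1.5 0 0 0 0;0 1.5 0 0 0 0"
}}

```text
t: 9.13
ee_pos: [0.5365, 0.0196, 0.1389]
ee_rot: [0.0, 0.0, -0.707, 0.707]
ft_force: [-1.8, -1.8, 1.1]
finger_gap: 0.0233
```

Emit:
{"op": "drive_tool", "data": {
  "rows": "0 0.5 0 0 0 0;0 1 0 0 0 0;0 1 0 0 0 0"
}}

```text
t: 9.38
ee_pos: [0.5365, 0.0197, 0.138]
ee_rot: [0.0, -0.0, -0.707, 0.707]
ft_force: [-1.9, -2.5, 1.1]
finger_gap: 0.0232
```

Emit:
{"op": "drive_tool", "data": {
  "rows": "-0.2 0.5 -0.4 0 0 0;-0.4 1 -0.8 0 0 0;-0.6 1.5 -1.2 0 0 0;-0.8 2 -1.5 0 0 0;-0.8 2 -1.5 0 0 0"
}}

```text
t: 9.8
ee_pos: [0.5371, 0.0212, 0.1359]
ee_rot: [0.0, 0.0, -0.707, 0.707]
ft_force: [-4.7, -3.4, 1.5]
finger_gap: 0.0235
```

Emit:
{"op": "drive_tool", "data": {
  "rows": "0 0.7 0 0 0 0;0 1.4 0 0 0 0;0 2 0 0 0 0;0 2 0 0 0 0"
}}

```text
t: 10.13
ee_pos: [0.5371, 0.0212, 0.1339]
ee_rot: [0.0, 0.0, -0.707, 0.707]
ft_force: [-3.1, -4.1, 2.1]
finger_gap: 0.0232
```

Emit:
{"op": "drive_tool", "data": {
  "rows": "-0.1 0.7 -0.2 0 0 0;-0.2 1.4 -0.4 0 0 0;-0.3 2.1 -0.6 0 0 0;-0.3 2.8 -0.6 0 0 0;-0.3 3 -0.6 0 0 0;-0.3 3 -0.6 0 0 0"
}}

```text
t: 10.63
ee_pos: [0.5376, 0.0218, 0.131]
ee_rot: [0.0, 0.0, -0.707, 0.707]
ft_force: [-3.4, -4.5, 1.8]
finger_gap: 0.0233
```

Emit:
{"op": "drive_tool", "data": {
  "rows": "0 0.7 0 0 0 0;0 1.4 0 0 0 0;0 2.1 0 0 0 0;0 2.8 0 0 0 0;0 3 0 0 0 0;0 3 0 0 0 0"
}}

```text
t: 11.13
ee_pos: [0.5376, 0.0218, 0.128]
ee_rot: [0.0, -0.0, -0.707, 0.707]
ft_force: [-3.2, -3.6, 2.4]
finger_gap: 0.0231
```

Emit:
{"op": "drive_tool", "data": {
  "rows": "0 0.8 0 0 0 0;0 1.6 0 0 0 0;0 2.4 0 0 0 0;0 3.2 0 0 0 0;0 4 0 0 0 0;0 4 0 0 0 0"
}}

```text
t: 11.63
ee_pos: [0.5376, 0.0219, 0.1239]
ee_rot: [-0.0, 0.0, 0.707, -0.707]
ft_force: [-3.1, -4.2, 1.1]
finger_gap: 0.0232
```

Emit:
{"op": "drive_tool", "data": {
  "rows": "0 0.8 0 0 0 0;0 1.6 0 0 0 0;0 2.4 0 0 0 0;0 3 0 0 0 0;0 3 0 0 0 0"
}}

```text
t: 12.05
ee_pos: [0.5375, 0.0219, 0.1208]
ee_rot: [-0.0, -0.0, 0.707, -0.707]
ft_force: [-2.6, -3.5, 0.2]
finger_gap: 0.0233
```

Emit:
{"op": "drive_tool", "data": {
  "rows": "0 0.7 0 0 0 0;0 1.4 0 0 0 0;0 2.1 0 0 0 0;0 2.5 0 0 0 0;0 2.5 0 0 0 0"
}}

```text
t: 12.47
ee_pos: [0.5376, 0.0219, 0.1184]
ee_rot: [-0.0, -0.0, 0.707, -0.707]
ft_force: [-3.7, -4.0, 1.3]
finger_gap: 0.0231
```

Emit:
{"op": "drive_tool", "data": {
  "rows": "0 0.7 0 0 0 0;0 1.4 0 0 0 0;0 2.1 0 0 0 0;0 2.5 0 0 0 0;0 2.5 0 0 0 0"
}}

```text
t: 12.88
ee_pos: [0.5376, 0.0219, 0.116]
ee_rot: [-0.0, 0.0, 0.707, -0.707]
ft_force: [-3.1, -3.6, -0.5]
finger_gap: 0.0233
```

Emit:
{"op": "drive_tool", "data": {
  "rows": "0 0.6 0 0 0 0;0 1.2 0 0 0 0;0 1.8 0 0 0 0;0 2 0 0 0 0;0 2 0 0 0 0"
}}

```text
t: 13.3
ee_pos: [0.5377, 0.0219, 0.114]
ee_rot: [-0.0, 0.0, 0.707, -0.707]
ft_force: [-3.8, -3.4, 0.0]
finger_gap: 0.0235
```

Emit:
{"op": "drive_tool", "data": {
  "rows": "0 0.5 0 0 0 0;0 1 0 0 0 0;0 1.5 0 0 0 0;0 2 0 0 0 0;0 2 0 0 0 0"
}}

```text
t: 13.72
ee_pos: [0.5377, 0.0219, 0.112]
ee_rot: [-0.0, 0.0, 0.707, -0.707]
ft_force: [-3.2, -3.9, 0.4]
finger_gap: 0.0231
```

Emit:
{"op": "drive_tool", "data": {
  "rows": "0 0.5 0 0 0 0;0 1 0 0 0 0;0 1.5 0 0 0 0;0 1.5 0 0 0 0"
}}

```text
t: 14.05
ee_pos: [0.5377, 0.0219, 0.1105]
ee_rot: [-0.0, 0.0, 0.707, -0.707]
ft_force: [-4.3, -3.3, 0.7]
finger_gap: 0.0233
```

Emit:
{"op": "drive_tool", "data": {
  "rows": "0 0.5 0 0 0 0;0 1 0 0 0 0;0 1.5 0 0 0 0;0 1.5 0 0 0 0"
}}

```text
t: 14.38
ee_pos: [0.5377, 0.0219, 0.109]
ee_rot: [-0.0, 0.0, 0.707, -0.707]
ft_force: [-1.8, -3.1, 1.1]
finger_gap: 0.0235
```

Emit:
{"op": "drive_tool", "data": {
  "rows": "0 0.4 0 0 0 0;0 0.8 0 0 0 0;0 1.2 0 0 0 0;0 1.2 0 0 0 0"
}}

```text
t: 14.72
ee_pos: [0.5377, 0.0219, 0.1078]
ee_rot: [-0.0, 0.0, 0.707, -0.707]
ft_force: [-3.7, -3.8, 1.3]
finger_gap: 0.0234
```

Emit:
{"op": "drive_tool", "data": {
  "rows": "0 0.4 0 0 0 0;0 0.8 0 0 0 0;0 1.2 0 0 0 0;0 1.2 0 0 0 0"
}}

```text
t: 15.05
ee_pos: [0.5377, 0.0219, 0.1066]
ee_rot: [-0.0, 0.0, 0.707, -0.707]
ft_force: [-2.7, -3.8, 1.3]
finger_gap: 0.0236
```

Emit:
{"op": "drive_tool", "data": {
  "rows": "0 0.5 0 0 0 0;0 1 0 0 0 0;0 1.5 0 0 0 0;0 2 0 0 0 0;0 2 0 0 0 0"
}}

```text
t: 15.47
ee_pos: [0.5377, 0.0219, 0.1045]
ee_rot: [-0.0, 0.0, 0.707, -0.707]
ft_force: [-3.7, -3.6, 1.3]
finger_gap: 0.0233
```

Emit:
{"op": "drive_tool", "data": {
  "rows": "0 0.5 0 0 0 0;0 1 0 0 0 0;0 1.5 0 0 0 0;0 2 0 0 0 0;0 2 0 0 0 0"
}}

```text
t: 15.88
ee_pos: [0.5376, 0.0219, 0.1025]
ee_rot: [-0.0, 0.0, 0.707, -0.707]
ft_force: [-2.8, -4.4, 1.0]
finger_gap: 0.0228
```

```bash
python3 - <<'E'
from h import *
s=st(); shot('scene','s7')
crop('s7',225,155,305,215,9,'s7c')
E
```

```text
{'t': 15.8833, 'qpos': [-0.1059, 0.1599, 1.8733, 0.0, 1.1084, 1.4651], 'ee_pos': [0.5376, 0.0219, 0.1025], 'ee_rot': [-0.0001, 0.0001, 0.7071, -0.7071], 'ft_force': [-2.7818, -4.3987, 0.9757], 'moment': [-0.7412, 0.6849, -0.0094], 'finger_gap': 0.0228}
```

View pics/s7c.png

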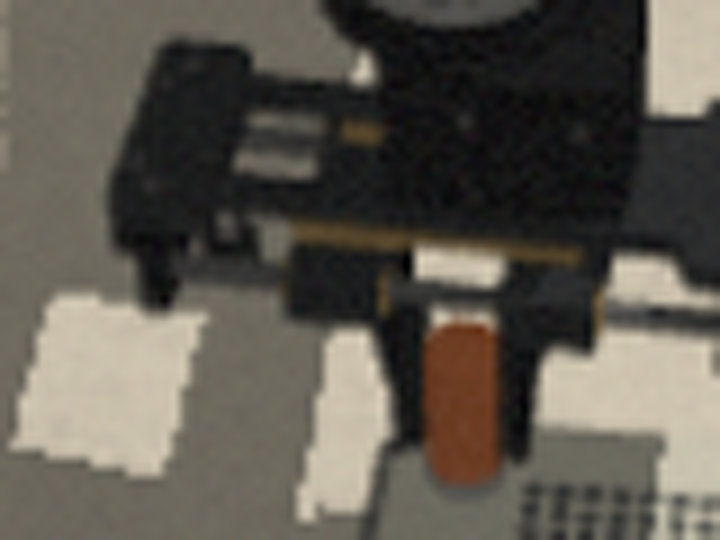

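Nearly seated; now small steps until the vertical force rises.

Emit:
{"op": "drive_tool", "data": {
  "rows": "0 0.3 0 0 0 0;0 0.6 0 0 0 0;0 0.6 0 0 0 0"
}}

```text
t: 16.18
ee_pos: [0.5377, 0.0219, 0.102]
ee_rot: [-0.0, 0.0, 0.707, -0.707]
ft_force: [-2.3, -3.6, 1.0]
finger_gap: 0.023
```

Emit:
{"op": "drive_tool", "data": {
  "rows": "0 0.3 0 0 0 0;0 0.6 0 0 0 0;0 0.6 0 0 0 0"
}}

```text
t: 16.43
ee_pos: [0.5379, 0.0219, 0.1018]
ee_rot: [0.0, 0.0, 0.707, -0.707]
ft_force: [-3.7, -2.9, 3.2]
finger_gap: 0.0233
```

Emit:
{"op": "drive_tool", "data": {
  "rows": "0 0.2 0 0 0 0;0 0.4 0 0 0 0;0 0.4 0 0 0 0"
}}

```text
t: 16.68
ee_pos: [0.538, 0.0219, 0.1017]
ee_rot: [-0.0, -0.0, -0.707, 0.707]
ft_force: [-4.4, -3.8, 5.3]
finger_gap: 0.0231
```

Emit:
{"op": "drive_tool", "data": {
  "rows": "0 0.1 0 0 0 0;0 0.2 0 0 0 0;0 0.2 0 0 0 0"
}}

```text
t: 16.93
ee_pos: [0.5381, 0.0219, 0.1017]
ee_rot: [-0.0, -0.0, -0.707, 0.707]
ft_force: [-4.5, -3.3, 5.9]
finger_gap: 0.0235
```

Emit:
{"op": "drive_tool", "data": {
  "rows": "0 0 0 0 0 0;0 0 0 0 0 0;0 0 0 0 0 0;0 0 0 0 0 0",
  "hand": 0.5
}}

```text
t: 17.27
ee_pos: [0.538, 0.0223, 0.1008]
ee_rot: [0.0, 0.0, 0.707, -0.707]
ft_force: [-0.2, -0.1, 0.1]
finger_gap: 0.0401
```

```bash
python3 - <<'E'
from h import *
st()
E
```

```text
{'t': 17.2667, 'qpos': [-0.1055, 0.1625, 1.874, 0.0009, 1.1043, 1.4651], 'ee_pos': [0.538, 0.0223, 0.1008], 'ee_rot': [0.0002, 0.0004, 0.7073, -0.7069], 'ft_force': [-0.1854, -0.1147, 0.1391], 'moment': [0.0465, 0.0045, -0.0348], 'finger_gap': 0.0401}
```

Emit:
{"op": "drive_tool", "data": {
  "rows": "0 -15 0 0 0 0;0 -40 0 0 0 0;0 -75 0 0 0 0;10 -85 5 0 0 0;30 -85 15 0 0 0;30 -85 20 0 0 0;30 -85 20 0 0 0;30 -85 20 0 0 0;30 -85 20 0 0 0"
}}

```text
t: 18.02
ee_pos: [0.508, 0.0021, 0.1854]
ee_rot: [-0.0, 0.0, 0.707, -0.707]
ft_force: [0.0, -0.1, 0.2]
finger_gap: 0.0437
```

```bash
python3 - <<'E'
from h import *
st(); shot('wrist','w8'); shot('scene','s8'); shot('top','t8'); crop('s8',225,155,345,245,6,'s8c')
E
```

```text
{'t': 18.0167, 'qpos': [-0.1514, -0.0123, 1.8864, 0.0004, 1.2678, 1.4197], 'ee_pos': [0.508, 0.0021, 0.1854], 'ee_rot': [-0.0002, 0.0, 0.7073, -0.7069], 'ft_force': [0.0442, -0.0788, 0.1564], 'moment': [0.0341, 0.0233, 0.0169], 'finger_gap': 0.0437}
```

View pics/w8.png

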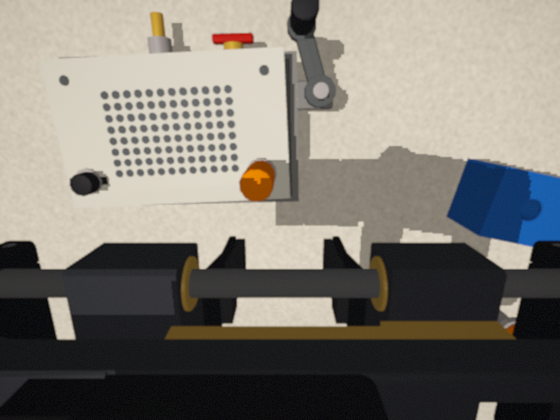

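View pics/s8c.png

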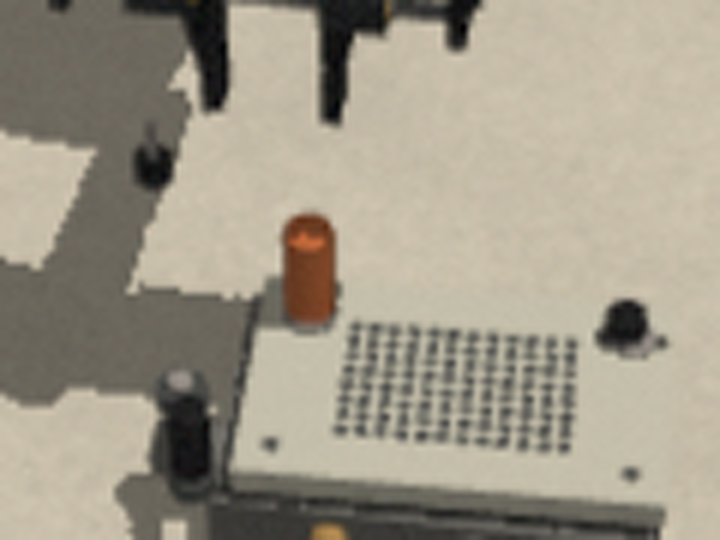

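Emit:
{"op": "drive_tool", "data": {
  "rows": "-25 -5 5 0 0 0;-55 -5 12 0 0 0;-60 -5 14 0 0 0;-60 -5 14 0 0 0;-60 -5 14 0 0 0;-60 -5 14 0 0 0"
}}

```text
t: 18.67
ee_pos: [0.5667, -0.0117, 0.1903]
ee_rot: [-0.001, -0.001, 0.707, -0.707]
ft_force: [0.1, -0.8, 0.1]
finger_gap: 0.0439
```

```bash
python3 - <<'E'
from h import *
st(); shot('wrist','w9'); 
print(proj('w9',[.648,-.0115,.117]),proj('w9',[.6026,-.0278,.09])); crop('w9',220,50,360,190,5,'w9c')
E
```

```text
{'t': 18.6667, 'qpos': [-0.1599, 0.1254, 1.7329, 0.0001, 1.285, 1.4109], 'ee_pos': [0.5667, -0.0117, 0.1903], 'ee_rot': [-0.0006, -0.0006, 0.7072, -0.707], 'ft_force': [0.0592, -0.7899, 0.0717], 'moment': [0.0063, -0.002, -0.0031], 'finger_gap': 0.0439}
[284.24237296 105.49222306] [304.91268746 167.43397886]
```

View pics/w9c.png

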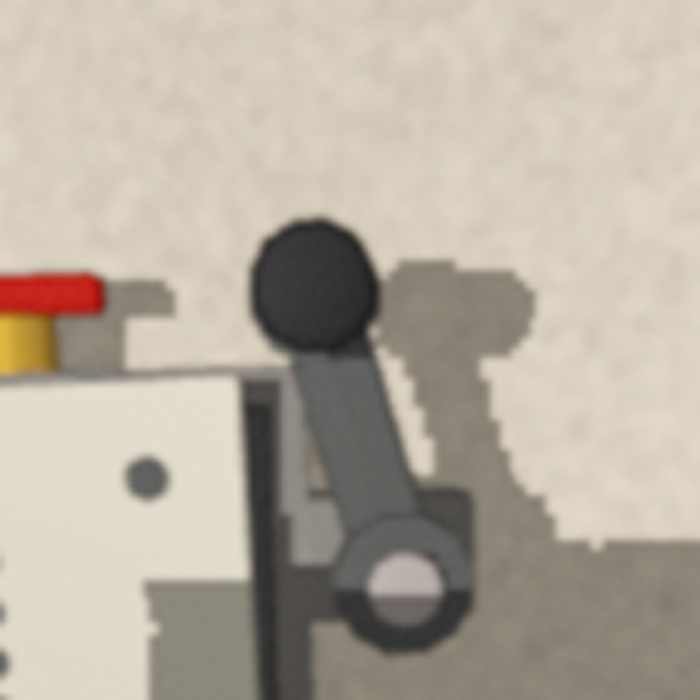

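```bash
python3 - <<'E'
from h import *
g=lambda x,y:(220+x/5-.4,50+y/5-.4)
k=at('w9',*g(315,285),.117);print('knob',k)
print('r',(at('w9',*g(252,285),.117)-at('w9',*g(378,285),.117))*1e3)
for z in (.077,.082,.09,.097):
  p=at('w9',*g(404,588),z); d=k-p; print(z,p,np.hypot(*d[:2]),np.degrees(np.arctan2(d[1],d[0])))
E
```

```text
knob [ 0.64729867 -0.01040694  0.117     ]
r [6.52675169e-03 1.67706930e+01 0.00000000e+00]
0.077 [ 0.6008369  -0.02492486  0.077     ] 0.04867716047630781 17.352465528562504
0.082 [ 0.60158656 -0.02466167  0.082     ] 0.0478831384778602 17.319408555652302
0.09 [ 0.602786   -0.02424057  0.09      ] 0.046612737901982476 17.264174907251622
0.097 [ 0.60383551 -0.02387211  0.097     ] 0.045501174792464745 17.213315444025415
```

Emit:
{"op": "drive_tool", "data": {
  "rows": "-30 0 0 0 0 0;-60 0 -1 0 0 0;-81 0 -1 0 0 0;-81 15 -1 0 0 0;-81 45 -1 0 0 0;-81 70 -1 0 0 0;-81 80 -1 0 0 0;-81 86 -1 0 0 0;-81 86 -1 0 0 0;-81 86 -1 0 0 0"
}}

```text
t: 19.55
ee_pos: [0.6492, -0.0112, 0.1062]
ee_rot: [-0.001, -0.001, -0.707, 0.707]
ft_force: [-0.3, 0.6, 1.0]
finger_gap: 0.0435
```

```bash
python3 - <<'E'
from h import *
st(); shot('scene','s10'); crop('s10',205,155,325,245,6,'s10c')
E
```

```text
{'t': 19.55, 'qpos': [-0.1385, 0.3979, 1.5711, 0.0, 1.171, 1.4324], 'ee_pos': [0.6492, -0.0112, 0.1062], 'ee_rot': [-0.0005, -0.0006, -0.707, 0.7072], 'ft_force': [-0.2813, 0.6331, 0.977], 'moment': [0.0432, 0.0021, 0.0391], 'finger_gap': 0.0435}
```

View pics/s10c.png

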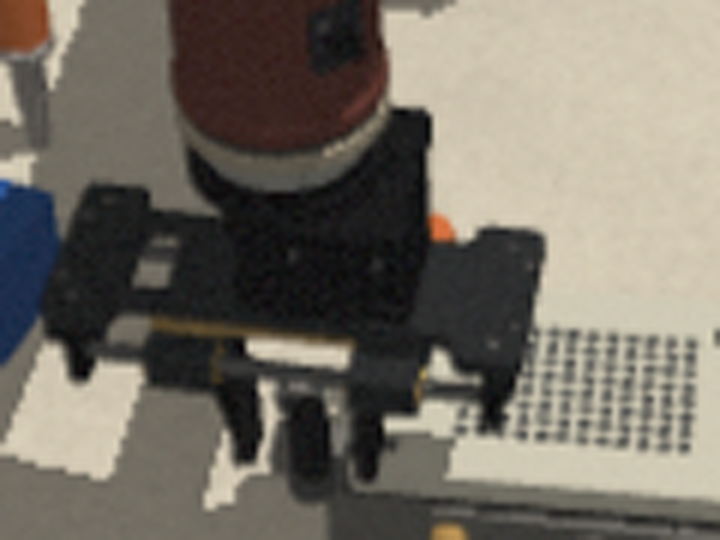

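Emit:
{"op": "drive_tool", "data": {
  "rows": "1 0 0 0 0 0;1 0 0 0 0 0;1 0 0 0 0 0;1 0 0 0 0 0;1 0 0 0 0 0;1 0 0 0 0 0",
  "hand": 0.05
}}

```text
t: 20.1
ee_pos: [0.648, -0.011, 0.1052]
ee_rot: [0.0, 0.0, 0.707, -0.707]
ft_force: [1.1, 0.8, 1.4]
finger_gap: 0.0172
```

```bash
python3 - <<'E'
from h import *
s=st(); e=np.array(s['ee_pos']); p=np.array([.6012,-.0248]); a0=np.arctan2(*(e[:2]-p)[::-1]); print(np.degrees(a0),np.hypot(*(e[:2]-p)))
for d in np.radians(np.arange(0,76,6)):
    c,si=np.cos(d),np.sin(d); w=p+np.array([[c,-si],[si,c]])@(e[:2]-p)-e[:2]; print(round(np.degrees(a0+d)),(-w*1000).round(1))
E
```

```text
{'t': 20.1, 'qpos': [-0.1387, 0.397, 1.5744, 0.0004, 1.1695, 1.4322], 'ee_pos': [0.648, -0.011, 0.1052], 'ee_rot': [0.0002, 0.0004, 0.7072, -0.707], 'ft_force': [1.1289, 0.7592, 1.373], 'moment': [0.1483, -0.0661, -0.1142], 'finger_gap': 0.0172}
16.462706661787184 0.048793557957104335
16 [-0. -0.]
22 [ 1.7 -4.8]
28 [ 3.9 -9.4]
34 [  6.6 -13.8]
40 [  9.7 -17.8]
46 [ 13.2 -21.5]
52 [ 17.1 -24.9]
58 [ 21.3 -27.8]
64 [ 25.8 -30.2]
70 [ 30.5 -32.2]
76 [ 35.4 -33.6]
82 [ 40.4 -34.5]
88 [ 45.5 -34.9]
```

Emit:
{"op": "drive_tool", "data": {
  "rows": "0.8 0 -2.4 0 0 0;1.7 0 -4.8 0 0 0;2.7 0 -7 0 0 0;3.9 0 -9.4 0 0 0;5.2 0 -11.6 0 0 0;6.6 0 -13.8 0 0 0;8.1 0 -15.8 0 0 0;9.7 0 -17.8 0 0 0;9.7 0 -17.8 0 0 0"
}}

```text
t: 20.85
ee_pos: [0.64, 0.0047, 0.1056]
ee_rot: [-0.002, -0.002, -0.706, 0.708]
ft_force: [6.4, -6.0, -3.2]
finger_gap: 0.0173
```

```bash
python3 - <<'E'
from h import *
st()
E
```

```text
{'t': 20.85, 'qpos': [-0.1142, 0.376, 1.6013, -0.0034, 1.1587, 1.4575], 'ee_pos': [0.64, 0.0047, 0.1056], 'ee_rot': [-0.002, -0.0017, -0.7058, 0.7084], 'ft_force': [6.4234, -5.9626, -3.1571], 'moment': [-1.0757, -1.0894, 0.389], 'finger_gap': 0.0173}
```

Emit:
{"op": "drive_tool", "data": {
  "rows": "1.7 0 -1.9 0 0 0;3.5 0 -3.7 0 0 0;5.4 0 -5.5 0 0 0;7.4 0 -7.1 0 0 0;9.5 0 -8.6 0 0 0;11.6 0 -10 0 0 0;13.8 0 -11.3 0 0 0;16.1 0 -12.4 0 0 0;18.4 0 -13.5 0 0 0;20.8 0 -14.4 0 0 0;20.8 0 -14.4 0 0 0"
}}

```text
t: 21.77
ee_pos: [0.6191, 0.0188, 0.1058]
ee_rot: [-0.002, -0.002, -0.706, 0.709]
ft_force: [5.7, -7.8, -0.9]
finger_gap: 0.0171
```

```bash
python3 - <<'E'
from h import *
s=st();e=np.array(s['ee_pos']); p=np.array([.6012,-.0248]);print(np.degrees(np.arctan2(*(e[:2]-p)[::-1])),np.hypot(*(e[:2]-p)))
E
```

```text
{'t': 21.7667, 'qpos': [-0.095, 0.3312, 1.6588, -0.0038, 1.1463, 1.4772], 'ee_pos': [0.6191, 0.0188, 0.1058], 'ee_rot': [-0.0018, -0.0017, -0.7057, 0.7085], 'ft_force': [5.7205, -7.7793, -0.943], 'moment': [-1.2551, -0.954, 0.2918], 'finger_gap': 0.0171}
67.75170304328198 0.047156964972103234
```

Emit:
{"op": "drive_tool", "data": {
  "rows": "2.4 0 -0.2 0 0 0;4.9 0 -0.6 0 0 0;7.4 0 -1 0 0 0;9.9 0 -1.3 0 0 0;12.4 0 -1.5 0 0 0;15 0 -1.7 0 0 0;15 0 -1.7 0 0 0"
}}

```text
t: 22.35
ee_pos: [0.6043, 0.0223, 0.1059]
ee_rot: [-0.002, -0.002, -0.707, 0.708]
ft_force: [6.9, -1.8, -1.5]
finger_gap: 0.0172
```

```bash
python3 - <<'E'
from h import *
s=st();e=np.array(s['ee_pos']); p=np.array([.6012,-.0248]);print(np.degrees(np.arctan2(*(e[:2]-p)[::-1])),np.hypot(*(e[:2]-p)))
E
```

```text
{'t': 22.35, 'qpos': [-0.0931, 0.2988, 1.6999, -0.0007, 1.1371, 1.4777], 'ee_pos': [0.6043, 0.0223, 0.1059], 'ee_rot': [-0.0021, -0.0019, -0.7067, 0.7075], 'ft_force': [6.9025, -1.8111, -1.4902], 'moment': [-0.2875, -1.0822, 0.3213], 'finger_gap': 0.0172}
86.20676039932688 0.047220000523000925
```

Emit:
{"op": "drive_tool", "data": {
  "rows": "1 0 0 0 0 0;2 0 0.1 0 0 0;3 0 0.1 0 0 0;3 0 0.1 0 0 0"
}}

```text
t: 22.68
ee_pos: [0.6014, 0.0226, 0.1059]
ee_rot: [-0.002, -0.002, -0.707, 0.707]
ft_force: [7.1, -0.3, -1.4]
finger_gap: 0.0173
```

Emit:
{"op": "drive_tool", "data": {
  "rows": "1 0 0 0 0 0;2 0 0.1 0 0 0;2 0 0.1 0 0 0;2 0 0.1 0 0 0"
}}

```text
t: 23.02
ee_pos: [0.5997, 0.0227, 0.1059]
ee_rot: [-0.002, -0.002, -0.707, 0.707]
ft_force: [7.3, 0.2, -3.0]
finger_gap: 0.0171
```

Emit:
{"op": "drive_tool", "data": {
  "rows": "0.7 0 0 0 0 0;1.4 0 0 0 0 0;2 0 0 0 0 0;2 0 0 0 0 0"
}}

```text
t: 23.35
ee_pos: [0.5977, 0.0228, 0.1059]
ee_rot: [-0.002, -0.002, -0.707, 0.707]
ft_force: [8.5, 0.7, -2.1]
finger_gap: 0.0173
```

Emit:
{"op": "drive_tool", "data": {
  "rows": "0.7 0 0 0 0 0;1.4 0 0 0 0 0;2 0 0 0 0 0;2 0 0 0 0 0"
}}

```text
t: 23.68
ee_pos: [0.5956, 0.0228, 0.1059]
ee_rot: [-0.002, -0.002, -0.707, 0.707]
ft_force: [7.7, 1.2, -2.2]
finger_gap: 0.0169
```

```bash
python3 - <<'E'
from h import *
st(); shot('scene','s11'); shot('top','t11'); shot('wrist','w11'); a=cv2.imread('pics/s11.png')[155:245,205:325]; b=cv2.imread('pics/t11.png')[180:270,225:345]
f=lambda i:cv2.resize(i,(480,360),interpolation=cv2.INTER_CUBIC)
cv2.imwrite('pics/c11.png',np.vstack([np.hstack([f(a)[:, :400],f(b)[:,:400]])]))
E
```

```text
{'t': 23.6833, 'qpos': [-0.0943, 0.2796, 1.7238, 0.0005, 1.1321, 1.4759], 'ee_pos': [0.5956, 0.0228, 0.1059], 'ee_rot': [-0.0023, -0.002, -0.7071, 0.7071], 'ft_force': [7.7406, 1.2012, -2.1646], 'moment': [0.1588, -1.3422, 0.2896], 'finger_gap': 0.0169}
```

View pics/c11.png

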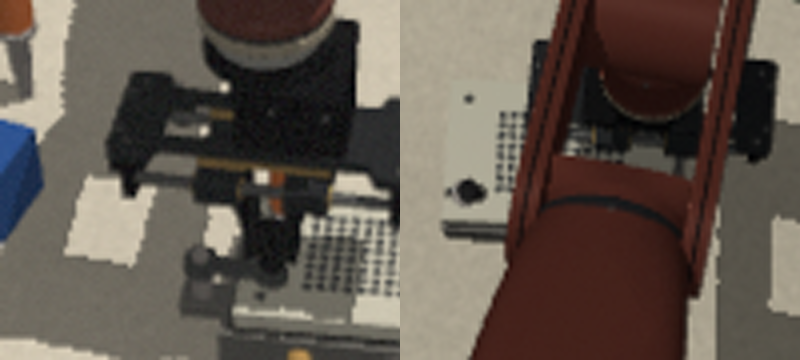

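View pics/w11.png

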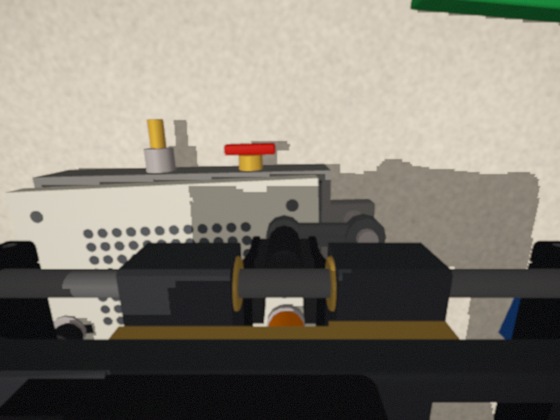

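```bash
python3 - <<'E'
from h import *
crop('w11',240,185,400,275,5,'w11c')
p=[.6012,-.0248,.082]; print(proj('w11',p)); 
for a in (86,90,93,97):
  r=np.radians(a); print(a,proj('w11',np.array([.6012,-.0248,.077])+[.048*np.cos(r),.048*np.sin(r),0]),proj('w11',np.array([.6012,-.0248,.077])+[.057*np.cos(r),.057*np.sin(r),0]))
E
```

```text
[366.95398806 240.02445722]
86 [284.12736587 231.60395606] [268.91938468 230.60079745]
90 [283.92975257 236.92362312] [268.77107356 236.92353886]
93 [284.04035715 240.88151097] [268.96662786 241.62033926]
97 [284.52785153 246.09639015] [269.62909522 247.79920671]
```

View pics/w11c.png

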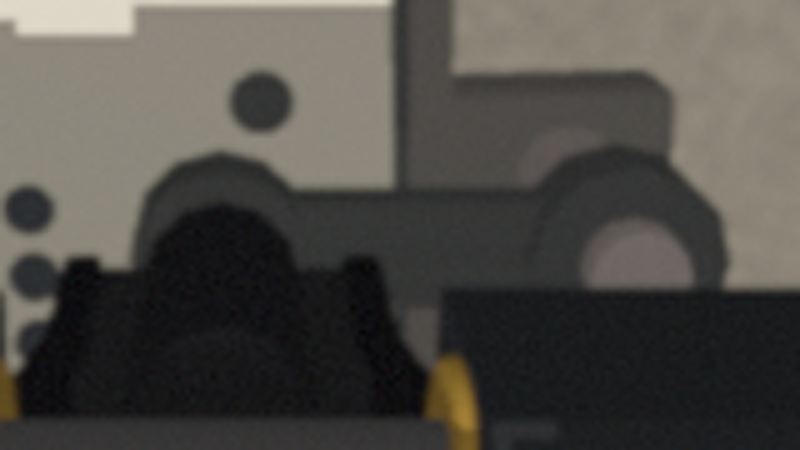

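```bash
python3 - <<'E'
from h import *
i=cv2.imread('pics/w11.png')[155:250,0:400]; i=cv2.convertScaleAbs(i,alpha=1.8,beta=10); cv2.imwrite('pics/w11e.png',cv2.resize(i,(800,190*1),interpolation=cv2.INTER_CUBIC))
i=cv2.imread('pics/w8.png')[20:220,30:350]; i=cv2.convertScaleAbs(i,alpha=1.5,beta=10); cv2.imwrite('pics/w8e.png',cv2.resize(i,None,fx=2.5,fy=2.5,interpolation=cv2.INTER_CUBIC))
E
```

```text
(no output)
```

View pics/w11e.png

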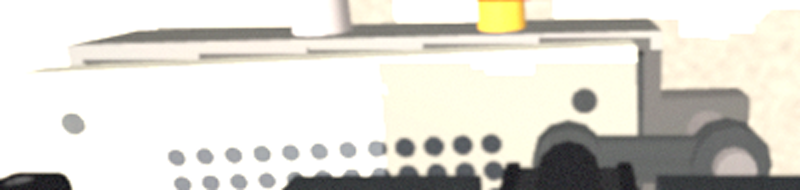

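View pics/w8e.png

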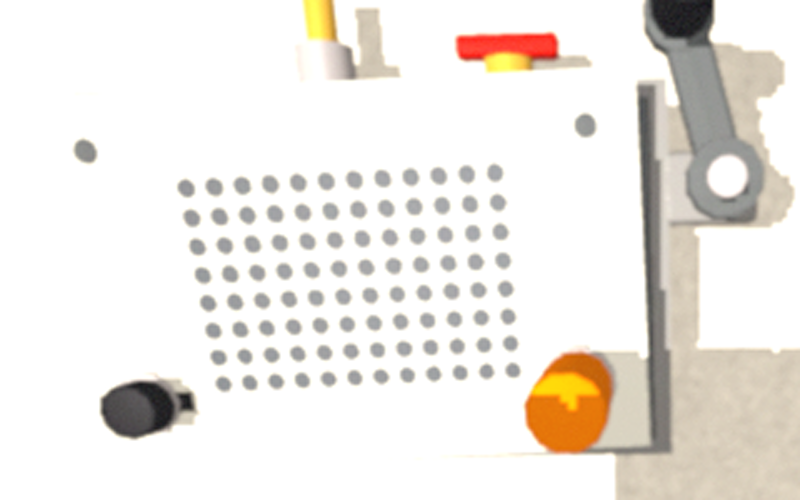

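Emit:
{"op": "drive_tool", "data": {
  "rows": "0 0 0 0 0 0;-2 0 0 0 0 0;-2 0 0 0 0 0;-2 -20 0 0 0 0;-2 -50 0 0 0 0;-2 -75 0 0 0 0;15 -85 0 0 0 0;45 -85 0 0 0 0;60 -85 0 0 0 0;60 -85 0 0 0 0;60 -85 0 0 0 0;60 -85 0 0 0 0",
  "hand": 0.45
}}

```text
t: 24.83
ee_pos: [0.5338, 0.0225, 0.19]
ee_rot: [-0.0, -0.0, -0.707, 0.707]
ft_force: [0.9, -0.2, -0.3]
finger_gap: 0.0388
```

```bash
python3 - <<'E'
from h import *
st(); shot('wrist','w12'); i=cv2.imread('pics/w12.png')[60:220,130:370]; i=cv2.convertScaleAbs(i,alpha=1.6,beta=10); cv2.imwrite('pics/w12e.png',cv2.resize(i,None,fx=3.33,fy=3.33,interpolation=cv2.INTER_CUBIC))
E
```

```text
{'t': 24.8333, 'qpos': [-0.1055, 0.0466, 1.8177, 0.0, 1.2766, 1.4656], 'ee_pos': [0.5338, 0.0225, 0.19], 'ee_rot': [-0.0001, -0.0004, -0.7071, 0.7071], 'ft_force': [0.9294, -0.2069, -0.2718], 'moment': [-0.0204, 0.0025, 0.0046], 'finger_gap': 0.0388}
```

View pics/w12e.png

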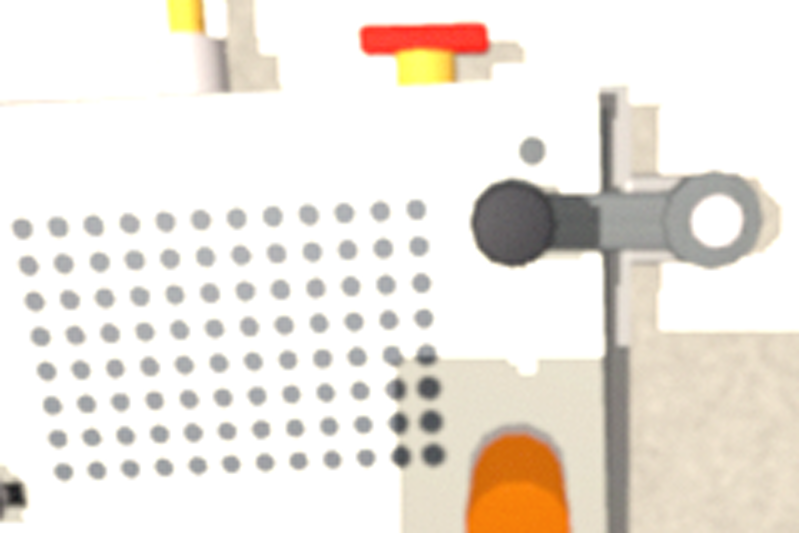

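```bash
python3 - <<'E'
from h import *
crop('w12',260,100,370,150,7,'w12f')
g=lambda x,y:(130+x/3.33-.35,60+y/3.33-.35)
k=at('w12',*g(513,222),.117)
for z in (.08,.085,.09):
  p=at('w12',*g(716,220),z); d=k-p; print(z,p,np.hypot(*d[:2]),np.degrees(np.arctan2(d[1],d[0])))
print(k)
a=at('w12',*g(64,471),.066);b=at('w12',*g(432,455),.066);print('plate yaw',np.degrees(np.arctan2(-(b-a)[0],(a-b)[1])) ,a,b)
a=at('w12',*g(23,228),.066);b=at('w12',*g(416,209),.066);print('plate yaw',np.degrees(np.arctan2((a-b)[0],(a-b)[1])))
E
```

```text
0.08 [ 0.60167218 -0.02519632  0.08      ] 0.04820932255691621 89.64648508309565
0.085 [ 0.60176125 -0.02424954  0.085     ] 0.047262085378517366 89.74737980394538
0.09 [ 0.60185032 -0.02330276  0.09      ] 0.0463150007509075 89.85240120678928
[0.60196963 0.02301209 0.117     ]
plate yaw -2.5173409284923456 [0.53651411 0.14329705 0.066     ] [0.5408489  0.04469871 0.066     ]
plate yaw -2.625157924811195
```

View pics/w12f.png

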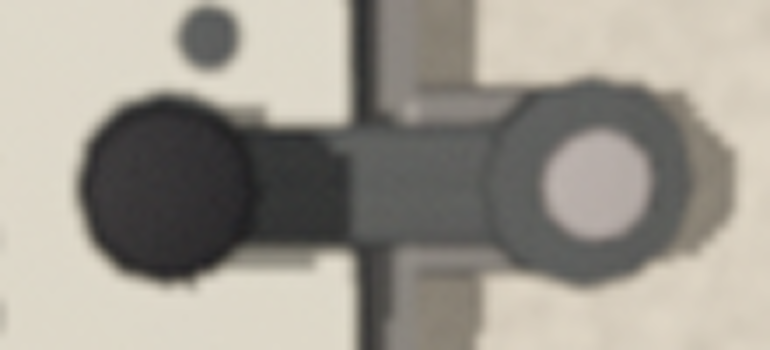

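```bash
python3 - <<'E'
from h import *
for z in (.044,):
  a=at('w11',75/2,155+45/2,z);b=at('w11',655/2,155+22/2,z);d=a-b;print('w11 base',np.degrees(np.arctan2(-d[0],d[1])),np.hypot(*d[:2]),a,b)
T=lambda u,v:('top0',u/4.4+225-.4,v/4.4+180-.4)
for p,q,z in [((52,258),(305,275),.044),((52,246),(304,259),.066)]:
  a=at(*T(*p),z);b=at(*T(*q),z);d=a-b;print('top',np.degrees(np.arctan2(-d[0],d[1])),np.hypot(*d[:2]),a,b)
i=cv2.imread('pics/w9.png')[60:260,60:340]; i=cv2.convertScaleAbs(i,alpha=1.7,beta=20); cv2.imwrite('pics/w9e.png',cv2.resize(i,None,fx=2.8,fy=2.8,interpolation=cv2.INTER_CUBIC))
i=cv2.imread('pics/top0.png')[190:250,225:315]; i=cv2.convertScaleAbs(i,alpha=1.7,beta=10); cv2.imwrite('pics/t0e.png',cv2.resize(i,None,fx=8.8,fy=8.8,interpolation=cv2.INTER_CUBIC))
E
```

```text
w11 base 2.2745960735176154 0.19448092263400688 [0.63107763 0.18858059 0.044     ] [ 0.63879634 -0.0057471   0.044     ]
top 1.6059074492458751 0.19257928480844444 [0.49925281 0.18078859 0.044     ] [ 0.50464979 -0.01171506  0.044     ]
top 2.503860960274254 0.1893025170383235 [0.50470037 0.17959187 0.066     ] [ 0.51297037 -0.00952992  0.066     ]
```

View pics/w9e.png

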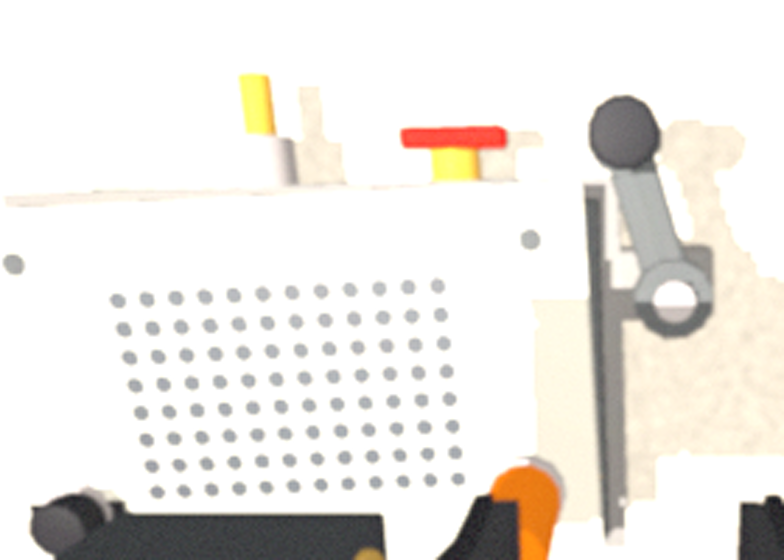

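View pics/t0e.png

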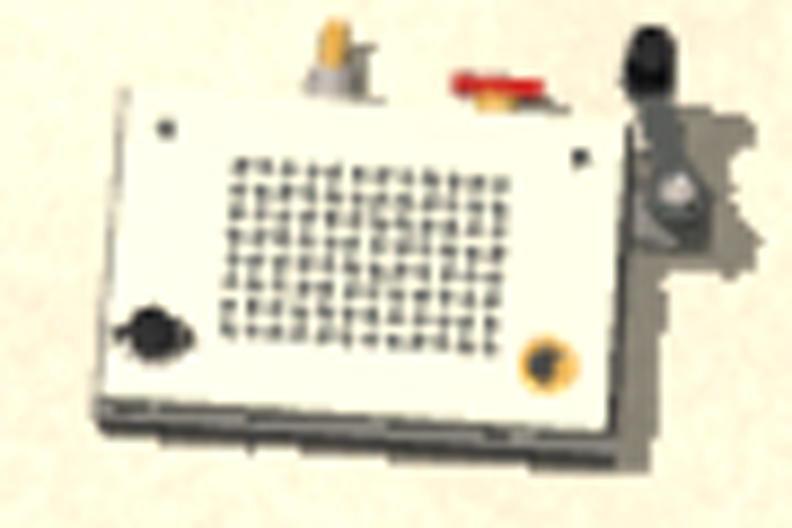

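Emit:
{"op": "drive_tool", "data": {
  "rows": "-30 0 0 0 0 0;-65 0 0 0 0 0;-95 0 0 0 0 0;-95 0 0 0 0 0;-95 35 0 0 0 0;-95 65 0 0 0 0;-95 82 0 0 0 0;-95 85 0 0 0 0;-95 85 0 0 0 0;-95 85 0 0 0 0",
  "hand": 0
}}

```text
t: 25.72
ee_pos: [0.6291, 0.0224, 0.1057]
ee_rot: [-0.0, -0.001, -0.707, 0.707]
ft_force: [-0.0, -0.6, -0.2]
finger_gap: 0.0006
```

Emit:
{"op": "drive_tool", "data": {
  "rows": "2 0 0 0 0 0;4 0 0 0 0 0;6 0 0 0 0 0;6 0 0 0 0 0"
}}

```text
t: 26.05
ee_pos: [0.6223, 0.0226, 0.1059]
ee_rot: [-0.0, -0.001, -0.707, 0.707]
ft_force: [-0.3, 1.3, 0.9]
finger_gap: 0.0001
```

Emit:
{"op": "drive_tool", "data": {
  "rows": "0.5 0 0 0 0 0;1 0 0 0 0 0;1.5 0 0 0 0 0;1.5 0 0 0 0 0"
}}

```text
t: 26.38
ee_pos: [0.6209, 0.0226, 0.1051]
ee_rot: [-0.0, -0.0, -0.707, 0.707]
ft_force: [0.8, 0.5, -0.1]
finger_gap: 0.0003
```

Emit:
{"op": "drive_tool", "data": {
  "rows": "0.5 0 0 0 0 0;1 0 0 0 0 0;1.5 0 0 0 0 0;1.5 0 0 0 0 0"
}}

```text
t: 26.72
ee_pos: [0.6199, 0.0226, 0.1052]
ee_rot: [0.001, 0.001, 0.707, -0.707]
ft_force: [4.4, 1.6, -0.6]
finger_gap: 0.0002
```

Emit:
{"op": "drive_tool", "data": {
  "rows": "0.5 0 0 0 0 0;1 0 0 0 0 0;1 0 0 0 0 0"
}}

```text
t: 26.97
ee_pos: [0.6198, 0.0226, 0.1053]
ee_rot: [0.001, 0.002, 0.707, -0.707]
ft_force: [7.8, 1.2, -3.0]
finger_gap: -0.0001
```

Emit:
{"op": "drive_tool", "data": {
  "rows": "0.5 0 0 0 0 0;1 0 0 0 0 0;1 0 0 0 0 0"
}}

```text
t: 27.22
ee_pos: [0.6197, 0.0226, 0.1054]
ee_rot: [0.002, 0.002, 0.707, -0.707]
ft_force: [12.5, 0.6, -5.7]
finger_gap: 0.0003
```

Emit:
{"op": "drive_tool", "data": {
  "rows": "0.5 0 0 0 0 0;1 0 0 0 0 0;1 0 0 0 0 0"
}}

```text
t: 27.47
ee_pos: [0.6196, 0.0226, 0.1054]
ee_rot: [0.003, 0.003, 0.707, -0.707]
ft_force: [15.7, 0.4, -7.5]
finger_gap: 0.0004
```

Emit:
{"op": "drive_tool", "data": {
  "rows": "-5 0 0 0 0 0;-12 0 0 0 0 0;-14 -15 0 0 0 0;-14 -50 0 0 0 0;-14 -85 0 0 0 0;15 -85 0 0 0 0;50 -85 0 0 0 0;78 -85 0 0 0 0;78 -85 0 0 0 0;78 -85 0 0 0 0;78 -85 0 0 0 0;78 -85 0 0 0 0"
}}

```text
t: 28.47
ee_pos: [0.5393, 0.0224, 0.1902]
ee_rot: [-0.0, -0.0, -0.707, 0.707]
ft_force: [0.3, 1.1, -0.0]
finger_gap: 0.0004
```

```bash
python3 - <<'E'
from h import *
st(); shot('wrist','w13'); shot('top','t13'); crop('w13',130,40,370,220,3.33,'w13e'); crop('w13',260,80,370,150,7,'w13f')
E
```

```text
{'t': 28.4667, 'qpos': [-0.1046, 0.0594, 1.8039, -0.0001, 1.2776, 1.4665], 'ee_pos': [0.5393, 0.0224, 0.1902], 'ee_rot': [-0.0001, -0.0004, -0.7071, 0.7072], 'ft_force': [0.345, 1.116, -0.0424], 'moment': [0.0512, -0.0166, -0.0183], 'finger_gap': 0.0004}
```

View pics/w13e.png

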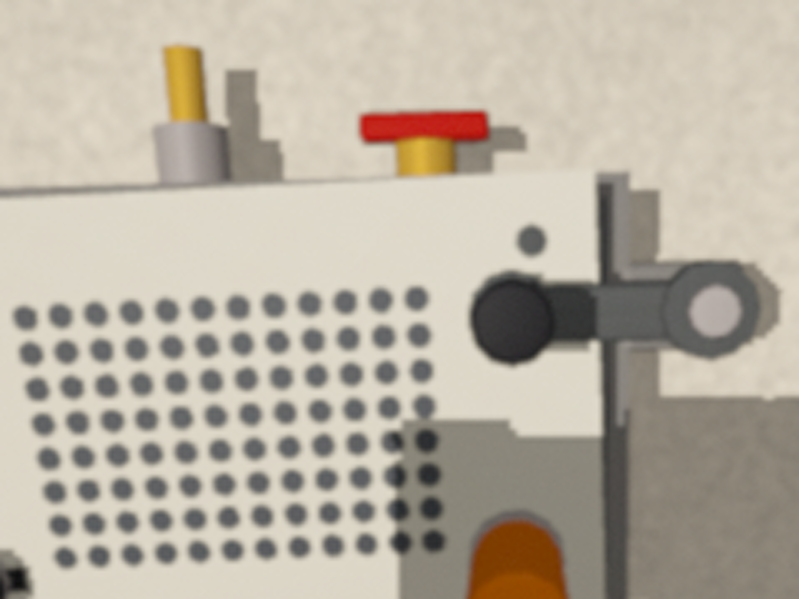

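View pics/w13f.png

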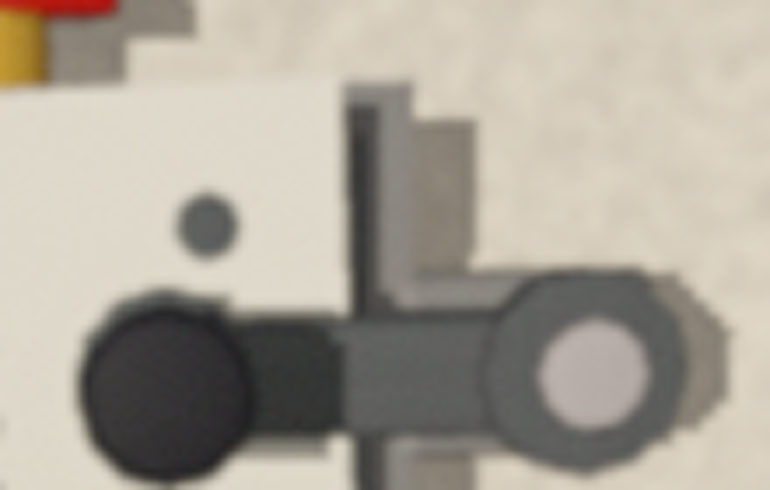

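```bash
python3 - <<'E'
from h import *
g=lambda x,y:(130+x/3.33-.35,40+y/3.33-.35)
k=at('w13',*g(512,320),.117)
for z in (.08,.085):
  p=at('w13',*g(715,311),z); d=k-p; print(z,p,np.hypot(*d[:2]),np.degrees(np.arctan2(d[1],d[0])))
print(k)
m=lambda x,y:(260+x/7-.43,80+y/7-.43)
for P,Q in [((235,318),(480,312)),((260,438),(490,432))]:
  a=at('w13',*m(*P),.077);b=at('w13',*m(*Q),.077);d=a-b;print('arm edge',np.degrees(np.arctan2(-d[0],d[1])))
crop('t13',225,180,405,300,4.4,'t13c')
crop('w13',210,150,350,240,5,'w13g')
E
```

```text
0.08 [ 0.60144034 -0.02539815  0.08      ] 0.048525230543454936 90.33682126297299
0.085 [ 0.60164059 -0.02444983  0.085     ] 0.04757855430358423 90.5846748251527
[0.60115508 0.02312625 0.117     ]
arm edge 1.3168387151440222
arm edge 1.4267720681703229
```

View pics/t13c.png

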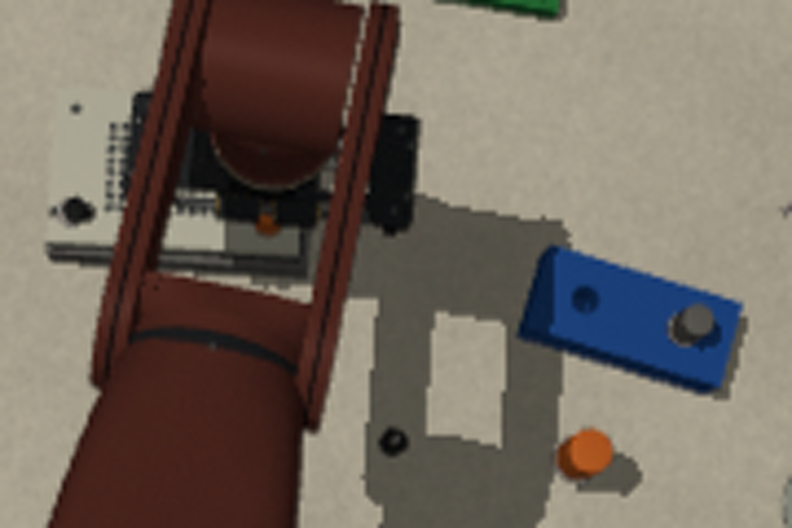

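Emit:
{"op": "drive_tool", "data": {
  "rows": "0 -35 0 0 0 0;0 -70 0 0 0 0;0 -100 0 0 0 0;0 -100 40 0 0 0;0 -100 80 0 0 0;0 -100 120 0 0 0;0 -100 160 0 0 0;0 -100 200 0 0 0;0 -100 200 0 0 0;0 -100 200 0 0 0;0 -100 200 0 0 0;0 -100 200 0 0 0"
}}

```text
t: 29.57
ee_pos: [0.5384, -0.1763, 0.2896]
ee_rot: [0.0, -0.0, 0.707, -0.707]
ft_force: [-0.6, 0.8, 1.2]
finger_gap: 0.0007
```

```bash
python3 - <<'E'
from h import *
st(); shot('scene','s14'); shot('top','t14'); 
a=cv2.imread('pics/s14.png')[130:270,145:345]; b=cv2.imread('pics/t14.png')[180:280,225:368]
f=lambda i:cv2.resize(i,(400,280),interpolation=cv2.INTER_CUBIC)
cv2.imwrite('pics/c14.png',np.hstack([f(a),f(b)])); crop('s14',225,155,345,245,6,'s14c')
E
```

```text
{'t': 29.5667, 'qpos': [-0.4559, 0.0533, 1.6212, 0.0005, 1.4677, 1.1139], 'ee_pos': [0.5384, -0.1763, 0.2896], 'ee_rot': [0.0002, -0.0005, 0.7074, -0.7069], 'ft_force': [-0.5794, 0.7823, 1.1771], 'moment': [0.0199, 0.0227, -0.0229], 'finger_gap': 0.0007}
```

View pics/c14.png

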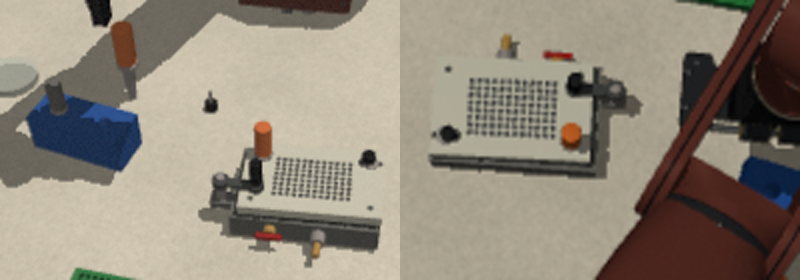

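View pics/s14c.png

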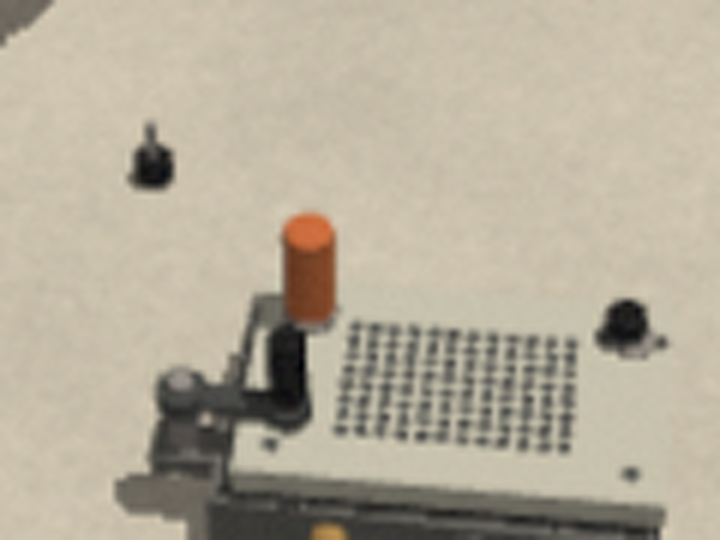

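```bash
python3 -c "
from h import *
print(robot.finish_job())"
```

```text
the job is handed in; nothing more can be done
None
```

The pin is seated through the plate and bush, the clamp is swung across to its stop, and the job was handed in at about 29.6 s.

**Pin:**
- The wrist camera showed the bush's hole about 5.7 mm from the plate hole, towards +x +y. I put the tip in on that side and worked it down in small steps.
- Sideways force stayed around 4–6 N, mostly the plate's drag. Vertical force was about 6 N when the collar stopped at the expected height.
- After release the pin stood upright on the plate, and it looked unmoved after the clamp was swung.

**Clamp:**
- I swung the knob round in the jaws, but it slipped near the end and the camera showed the arm a degree or two short.
- I finished the swing with the closed fingertips. It then stopped firmly, giving no more than about 0.3 mm as the push rose to about 16 N.

**Last checks:**
- The arm measures about 90.5–91.4° in the world frame. The manifold's own yaw measures 1.6–2.3° by camera, so the two differ by about 1°. I put that down to measurement error, because the stop was firm.
- The dowel, the larger orange-handled pin and the spare screw looked unmoved in the last pictures. I did not check the more distant items closely at the end.

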